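# Locate a moulded bracket against two dowels and an end stop

### The job

Pick the black bracket up by its round boss and, without dropping it, lay it flat on the aluminium fixture plate, straight long edge towards the two dowels, about a centimetre clear of the dowels and of the end stop. Press it gently against both dowels so that both are felt, and then slide it along them and press it gently against the end stop, so that it finally lies let go and at rest, touching all three. Never push on a dowel or the stop with more than 20 N, and leave the jar, the screwdriver and the tin where they are.

Things in the scene. Friction and masses are not known exactly. Their poses are not given: they have to be found in the camera images.
- bracket: Loose black moulded bracket, about 0.17-0.34 kg: flange 10 mm thick, 80 mm along x (-40 to 40), 150 mm along y (-75 to 75). Origin: centre of the underside, z up. The +x long edge is straight over 150 mm and goes to the dowels; the corners at -x are cut slantwise; the flat +y end goes to the stop. Low walls (to z = 20 mm) at y = +-43. Grip its central round boss across x.
- boss (a point): The height to grip: on the axis of the bracket's round boss (28 mm diameter, over the bracket's origin, from 10 to 46 mm above the underside), 34 mm above the underside. The boss can turn in a light grip. Thin gussets beside the boss at bracket y = +-13 to 27, up to z = 22 mm, are for looks only.
- bracket_edge (a point): Middle of the bracket's straight long edge face, at bracket x = 40, y = 0, z = 5 mm.
- bracket_end (a point): On the bracket's +y end plane, at bracket x = 0, y = 75, z = 5 mm (the end face itself runs from x = -5 to 40).
- fixture: Fixed aluminium base plate, 140 mm along its x (-75 to 65 mm) by 230 mm along its y (-115 to 115), turned up to 0.45 rad. Origin on the bench; its top face is 20 mm above it. Two dowels stand near its +x side, the end stop at its +y side. The bracket at home has its x and y axes along the plate's x and y.
- dowel_right: Fixed upright steel dowel, 12 mm diameter, 24 mm high above the plate; origin on its axis at the plate's top, at fixture x = 51, y = -42 mm.
- dowel_left: The other dowel, the same, at fixture x = 51, y = +42 mm.
- dowel_line (a point): Point midway between the dowels on the line that touches both of them on the bracket's side: fixture x = 45, y = 0, z = 25 mm; axes those of the fixture. A bracket at home has its straight edge in this line.
- stop: Fixed steel end stop on the plate's top at its +y side, with an upright round nose (radius 8 mm, 24 mm high) facing -y. It is clamped somewhere along a slot: the nose is 68 to 88 mm from the plate's origin along y, at fixture x = 5 mm. Origin: the nose's foremost line, at the plate's top; axes those of the fixture.
- stop_face (a point): The nose's foremost line, 5 mm above the plate's top; axes those of the fixture.
- pad: Fixed blue pad, 130 by 190 by 4 mm, on which the bracket lies at the start. Plate and pad may be on either side.
- jar: Bystander: small amber jar, 52 mm diameter, 65 mm high, origin at the centre of its underside, beyond the work. Leave alone.
- screwdriver: Bystander: screwdriver 190 mm long lying on the bench to the right of the work. Leave alone.
- tin: Bystander: open steel tin, 75 by 100 mm, 35 mm high, origin at the centre of its underside, beyond the work. Leave alone.
Not all that is in view belongs to the job. There is more than one size of the bracket; the job needs the middle-sized.

How it is judged:
On the way, in this order (a step that is already met when the one before it is completed fails the run):
1. the bracket lies flat on the fixture plate, with its straight edge at least 3 mm from the dowel line and its end at least 5 mm from the stop (z of bracket in the frame of fixture between 0.018 and 0.0215 m and angle between bracket's own z axis and vertical below 0.04 rad and x of bracket_edge in the frame of dowel_line between -0.05 and -0.003 m and y of bracket_end in the frame of stop_face between -0.08 and -0.005 m), for 0.1 s.
2. the bracket is pressed against both dowels at once, with at least 1 N on each, flat on the plate and not yet at the stop (z of bracket in the frame of fixture between 0.018 and 0.0215 m and angle between bracket's own z axis and vertical below 0.04 rad and x of bracket_edge in the frame of dowel_line between -0.0015 and 0.003 m and angle between the y axis of bracket and the y axis of fixture, either way round below 0.02 rad and contact force between bracket and dowel_left above 1 N and contact force between bracket and dowel_right above 1 N and contact force between bracket and stop below 0.2 N), for 0.15 s.
3. the bracket, still flat and along the dowels, is pressed against the end stop with at least 3 N (z of bracket in the frame of fixture between 0.018 and 0.0215 m and angle between bracket's own z axis and vertical below 0.04 rad and x of bracket_edge in the frame of dowel_line between -0.0015 and 0.003 m and angle between the y axis of bracket and the y axis of fixture, either way round below 0.02 rad and y of bracket_end in the frame of stop_face between -0.0015 and 0.003 m and contact force between bracket and stop above 3 N), for 0.15 s.
At the end, for the whole second after the job is handed in: The bracket lies flat and at rest on the fixture plate, let go, its straight edge within 1.5 mm of the line of the two dowels and parallel to it within 0.02 rad, and its end within 1.5 mm of the end stop (z of bracket in the frame of fixture between 0.018 and 0.0215 m and angle between bracket's own z axis and vertical below 0.04 rad and x of bracket_edge in the frame of dowel_line between -0.0015 and 0.003 m and angle between the y axis of bracket and the y axis of fixture, either way round below 0.02 rad and y of bracket_end in the frame of stop_face between -0.0015 and 0.003 m and linear speed of bracket below 0.01 m/s and angular speed of bracket below 0.05 rad/s); the robot touches nothing.
It fails at once if the bracket is dropped (it falls free, faster than 0.4 m/s) (linear speed of bracket above 0.4 m/s and contact force between the fingers and bracket below 0.05 N).
It fails at once if a dowel is pushed with more than 20 N (contact force between bracket and dowel_left above 20 N or contact force between bracket and dowel_right above 20 N).
It fails at once if the end stop is pushed with more than 20 N (contact force between bracket and stop above 20 N).
It fails at once if the jar, the screwdriver or the tin is moved by more than 15 mm (distance of any of jar, screwdriver, tin from where it was at the start of the episode above 0.015 m).
It also fails if it takes over 72 s, if anything falls off the work surface, if the arm or the gripper's body presses on something with over 40 N, if the wrist force passes 120 N, or if a joint passes its speed limit or range.

### The arm

A 7-joint arm with a two-finger parallel gripper is mounted at the origin on the work surface. World frame = base frame: x ahead of the robot, y to its left, z up, the work surface at z = 0. Lengths are in m, angles in rad, forces in N, time in s.
With the tool pointing down it reaches from about 0.4 to 0.85 m from the base axis. Payload 4.4 kg.
Tool frame: the origin (TCP) lies midway between the tips of the shut fingers; the grasp point (between the pads) lies 19 mm behind it; y points along the fingers, x is the direction in which the jaws open and shut, and the axes are right-handed (so a half turn about y gives the same grasp; the last joint's range is limited). The gripper opens to 94 mm and grips with 3 to 60 N. Pads are 16 mm wide; open, the fingers measure 119 mm over their backs; the gripper's body (75 mm by 177 mm) begins 78 mm behind the grasp point.
Start: joints at [1.265, 0.628, 0.038, 1.517, -0.027, 0.996, -0.02], TCP at [0.154, -0.631, 0.205] pointing down, gripper open.
Joint ranges: [-3.06, 3.06], [-0.37, 2.12], [-1.25, 1.32], [0.18, 2.47], [-1.1, 4.24], [0.23, 1.98], [-2.94, 2.94]. Speed limits (rad/s): [2.57, 2.57, 3.14, 3.14, 3.14, 3.14, 3.14].

### API

Orientations are given as a unit quaternion [w, x, y, z].
In Python, from station import status, imaging, job gives the robot as it stands.
- The arm moves only by the tool apply_moves, never from a script. Its argument "motion" is a list of rows, each an object of numbers: "tx", "ty", "tz": the shift along the tool's x, y, z in mm; "rx", "ry", "rz": the turn, a rotation vector about the tool's x, y, z in rad. A call has 1 to 12 rows; each row is the pose to reach, as a shift and turn from the pose commanded when the call began, along the tool's axes at that moment; what a row does not reach only later rows make up. A row lasts 1/8 s, in which the tool goes at most 62.5 mm and 10.7 degrees, less where a joint would pass 70% of its speed; a pose out of reach is approached as far as the arm can. A call with a gripper value outside its range is refused whole. "grip" is the opening, from 0 (shut) to 1 (fully open), set as the call begins (left out, the last holds). The fingers move at their own pace and stop on an object; "newtons" is the grip in N (left out, the last holds). Time passes only in rows, so rows that repeat a pose let the fingers close. It gives the time, the measured TCP pose, the force and the opening at its end, in the units of the state.
- status.state(): the state, without advancing time (a new reading comes with each control period).
- imaging.grab_frame(name): name is "scene" or "side" or "wrist"; returns the picture (420x560x3 uint8, blue, green, red); there is no depth.
- imaging.camera_info(name): a dict with "intrinsics" (3x3 intrinsics, pixels), "R" (3x3) and "t" (3): a world point X has camera coordinates R X + t. Camera axes: x right, y down, z forward; pixel columns grow to the right and rows downward; lengths in m; the calibration is good to about 2 mm. A picture is of the moment at which its call begins: read the wrist's pose just before it. camera_info takes no time and is no camera call; for the wrist camera it gives the pose at the moment of the call.
- job.job_done(): hands the job in, once; it reports no verdict.
Trained networks look in the newest picture that a camera, given by its name, has taken for a name from the list of things; names that differ only in an ending like _2 or _b are one class to them, and where a whole thing is asked for, a point or a joint stands for the part that bears it (a point fixed in the world has none). Each returns a list of dicts, best first, with "score" (0 to 1); they miss things now and then, are a little off and sometimes report something else, mostly with a low value. They report only what shows in the picture. A call takes as long as a camera call. They do not tell look-alikes from the thing itself.
- imaging.recognise(camera, target): "location" ([column, row] in pixels, amid what is visible of it).
- imaging.pinpoint(camera, target): "location" ([column, row] in pixels: a listed point, or the origin of a listed thing).
The state is a dict: "clock": time; "q": joint angles; "qd": joint speeds; "joint_torque": joint torques, N m; "position": TCP position; "tcp_rot": TCP orientation; "wrist_force": force on the tool from outside, world axes, zero at the start; "moment": the same for the moment, N m; "gripper_width": finger opening in m.
Only numpy, scipy, OpenCV 4.12 (cv2) and the standard library are available. Lean on these libraries where they do the work, as an engineer would, in place of code of your own. Each camera call takes 0.05 s, during which the arm holds its last target.

## Working session

There is one attempt and no reset: what is moved stays moved. The work goes in short steps, Python scripts to look and compute and a tool call to move; the robot and the scene stay as the last step left them, time stands still between calls to the robot, and variables do not carry over. Pictures are saved under pics/ and viewed, and the job is handed in when it is done.

Besides the shell and the picture viewer there is one more tool, called after "Call:" by a JSON object that holds its "api" and its "payload", one argument or row to a line. apply_moves: Moves the arm, as the interface text tells. Its arguments: {"type":"object","properties":{"motion":{"type":"array","items":{"type":"object","properties":{"tx":{"type":"number"},"ty":{"type":"number"},"tz":{"type":"number"},"rx":{"type":"number"},"ry":{"type":"number"},"rz":{"type":"number"}}}},"grip":{"type":"number"},"newtons":{"type":"number"}},"required":["motion"]}

```bash
ls; mkdir -p pics; python3 - <<'E'
from station import status, imaging, job
import cv2
s=status.state()
print({k:(s[k]) for k in s})
for n in ["scene","side","wrist"]:
    im=imaging.grab_frame(n); cv2.imwrite(f"pics/{n}0.png",im)
    c=imaging.camera_info(n); print(n,c)
E
```

```text
pics
{'clock': 0.0, 'q': array([ 1.26517271,  0.62929108,  0.03843964,  1.5183725 , -0.02698404,
        0.99634498, -0.0200026 ]), 'qd': array([ 0.00061519,  0.00138332, -0.00072877,  0.00082635,  0.00058406,
        0.00010549, -0.0017446 ]), 'joint_torque': array([-1.16300260e-03, -5.49746597e+01,  1.14396483e+00, -1.86637706e+01,
       -5.19800233e-02,  2.36327149e-02,  1.64456924e-04]), 'position': array([ 0.15425599, -0.63072339,  0.20458836]), 'tcp_rot': array([ 0.556628  , -0.55581877,  0.43713022, -0.43605956]), 'wrist_force': array([ 0.86676337,  0.98679461, -0.67128615]), 'moment': array([ 0.00729357, -0.00886086, -0.02146923]), 'gripper_width': 0.09383366000680235}
scene {'intrinsics': array([[467.27757334,   0.        , 279.50897856],
       [  0.        , 467.27757334, 209.55053025],
       [  0.        ,   0.        ,   1.        ]]), 'R': array([[-0.79608859,  0.60517666, -0.0020406 ],
       [ 0.34300679,  0.44843023, -0.82538274],
       [-0.49858731, -0.65777772, -0.56456989]]), 't': array([ 0.5145273 , -0.11080533,  1.4032998 ])}
side {'intrinsics': array([[543.7055403 ,   0.        , 280.15328314],
       [  0.        , 543.7055403 , 209.43176103],
       [  0.        ,   0.        ,   1.        ]]), 'R': array([[-0.93752188, -0.3477091 , -0.01229242],
       [-0.16445697,  0.4740034 , -0.86502872],
       [ 0.30660501, -0.80896177, -0.50157175]]), 't': array([0.53591829, 0.15149801, 0.91592439])}
wrist {'intrinsics': array([[294.51933145,   0.        , 277.43455713],
       [  0.        , 294.51933145, 210.62925635],
       [  0.        ,   0.        ,   1.        ]]), 'R': array([[ 0.23734798, -0.97142191, -0.00232718],
       [-0.93288696, -0.22859948,  0.27832391],
       [-0.27090194, -0.06388862, -0.96048445]]), 't': array([-0.64857801, -0.02900495,  0.39280998])}
```

View pics/scene0.png

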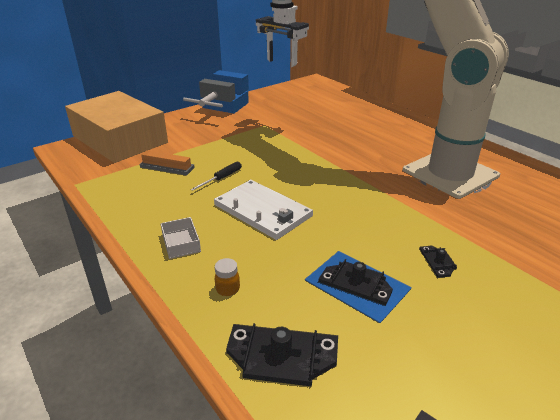

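View pics/side0.png

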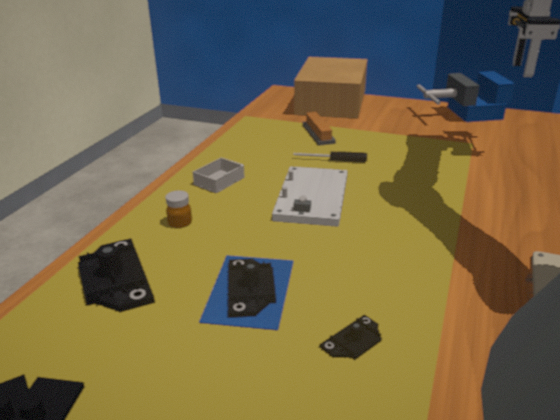

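View pics/wrist0.png

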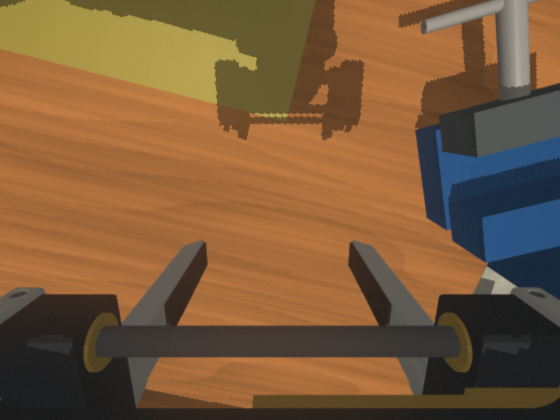

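The middle bracket lies on the blue pad at scene (358,280) and side (250,287). The fixture is at scene (265,207), with its dowels at (236,203) and (258,215) and the stop at (285,215). Look-alikes, one larger and one smaller, lie to either side of the pad.

```bash
cat > h.py <<'E'
from station import status, imaging, job
import numpy as np, cv2
from scipy.spatial.transform import Rotation as Ro
from scipy.optimize import least_squares
def rot(q): return Ro.from_quat([q[1],q[2],q[3],q[0]])
def P(c):
    return np.array(c["intrinsics"]),np.array(c["R"]),np.array(c["t"])
def proj(c,X):
    K,R,t=P(c); x=(np.atleast_2d(X)@R.T+t)@K.T; return x[:,:2]/x[:,2:]
def ray(c,uv):
    K,R,t=P(c); d=R.T@np.linalg.solve(K,[uv[0],uv[1],1]); return -R.T@t,d
def onz(c,uv,z):
    o,d=ray(c,uv); return o+d*(z-o[2])/d[2]
def tri(obs):
    A=[];b=[]
    for c,uv in obs:
        o,d=ray(c,uv); d=d/np.linalg.norm(d); M=np.eye(3)-np.outer(d,d); A.append(M); b.append(M@o)
    A=np.vstack(A); b=np.hstack(b); X=np.linalg.lstsq(A,b,rcond=None)[0]
    return X,[np.linalg.norm(proj(c,X)[0]-uv) for c,uv in obs]
E
python3 - <<'E'
from h import *
for n in ["boss","bracket","dowel_left","dowel_right","stop_face","fixture","dowel_line","bracket_edge","bracket_end"]:
    r={}
    for cam in ["scene","side"]:
        l=imaging.pinpoint(cam,n); r[cam]=l
        print(n,cam,[(np.round(d["location"],1).tolist(),round(d["score"],2)) for d in l[:5]])
print(status.state()["clock"])
R=rot(status.state()["tcp_rot"]).as_matrix();print(R.round(3))
E
```

```text
boss scene [([440.8, 252.9], 0.9), ([283.8, 337.5], 0.72), ([356.8, 271.1], 0.66)]
boss side [([252.2, 271.7], 0.97), ([353.5, 327.4], 0.88), ([104.8, 259.6], 0.75)]
bracket scene [([281.3, 358.1], 0.9), ([437.9, 261.3], 0.65)]
bracket side [([112.8, 276.9], 0.94), ([250.6, 283.9], 0.65), ([354.7, 341.2], 0.58)]
dowel_left scene [([257.1, 217.8], 0.42)]
dowel_left side [([283.4, 199.2], 0.44)]
dowel_right scene [([213.1, 179.7], 0.43), ([235.9, 209.8], 0.36)]
dowel_right side [([289.7, 178.1], 0.44)]
stop_face scene [([281.2, 213.9], 0.71)]
stop_face side [([302.8, 200.3], 0.63)]
fixture scene [([260.4, 213.9], 0.72)]
fixture side [([253.6, 274.4], 0.7), ([313.4, 197.4], 0.57), ([301.3, 200.8], 0.57)]
dowel_line scene [([248.8, 210.7], 0.96), ([261.3, 217.3], 0.47)]
dowel_line side [([291.7, 186.6], 0.9)]
bracket_edge scene [([284.5, 326.9], 0.92), ([428.5, 260.9], 0.75), ([352.2, 289.6], 0.67)]
bracket_edge side [([228.6, 283.4], 0.97), ([145.1, 269.6], 0.78)]
bracket_end scene [([445.9, 274.4], 0.94), ([391.2, 294.3], 0.69), ([224.9, 345.6], 0.64)]
bracket_end side [([330.8, 354.0], 0.93), ([256.3, 313.4], 0.67), ([249.7, 270.5], 0.31)]
1.05
[[ 0.237  0.     0.971]
 [-0.971 -0.     0.237]
 [ 0.    -1.     0.   ]]
```

```bash
python3 - <<'E'
from h import *
cs=imaging.camera_info("scene"); cd=imaging.camera_info("side")
pts={"boss":([356.8,271.1],[252.2,271.7]),"dl":([257.1,217.8],[283.4,199.2]),"dr":([235.9,209.8],[289.7,178.1]),"stop":([281.2,213.9],[302.8,200.3]),"line":([248.8,210.7],[291.7,186.6]),"edge":([352.2,289.6],[228.6,283.4]),"end":([391.2,294.3],[256.3,313.4]),"fix":([260.4,213.9],[313.4,197.4]),
"bossS":([440.8,252.9],[353.5,327.4]),"bossL":([283.8,337.5],[104.8,259.6])}
for k,(a,b) in pts.items():
    X,e=tri([(cs,a),(cd,b)]); print(k,X.round(4),np.round(e,2))
K,R,t=P(imaging.camera_info("wrist")); print("wristcam",-R.T@t, status.state()["position"])
Rt=rot(status.state()["tcp_rot"]).as_matrix()
print("cam in tool",Rt.T@(-R.T@t-status.state()["position"]),(Rt.T@R.T).round(3))
E
```

```text
boss [0.5632 0.1629 0.031 ] [0.77 0.94]
dl [ 0.6125 -0.1365  0.0152] [1.88 2.14]
dr [ 0.6287 -0.2125  0.0177] [2.21 2.47]
stop [ 0.5603 -0.1067  0.0302] [0.93 1.1 ]
line [ 0.6101 -0.1788  0.02  ] [0.46 0.52]
edge [0.598  0.1865 0.0145] [0.5  0.59]
end [0.5291 0.2329 0.0009] [2.19 2.79]
fix [ 0.5644 -0.1941 -0.0125] [2.1  2.46]
bossS [0.366  0.2323 0.0255] [0.07 0.1 ]
bossL [0.8104 0.2306 0.0505] [2.74 2.73]
wristcam [ 0.23334377 -0.61181978  0.38455182] [ 0.15439162 -0.6314186   0.20549103]
cam in tool [-0.0002874  -0.17905632  0.0813577 ] [[ 1.     0.    -0.001]
 [ 0.001 -0.278  0.96 ]
 [-0.    -0.96  -0.278]]
```

Call:
{"api": "apply_moves", "payload": {
  "motion": [
    {"tx": -20, "tz": 40, "ry": -0.12},
    {"tx": -48, "tz": 90, "ry": -0.28},
    {"tx": -78, "tz": 146, "ry": -0.44},
    {"tx": -108, "tz": 200, "ry": -0.6},
    {"tx": -136, "tz": 255, "ry": -0.77},
    {"tx": -164, "tz": 308, "ry": -0.94},
    {"tx": -192, "tz": 360, "ry": -1.1},
    {"tx": -218, "tz": 410, "ry": -1.25},
    {"tx": -244, "tz": 458, "ry": -1.4},
    {"tx": -262, "tz": 492, "ry": -1.5},
    {"tx": -269, "tz": 504, "ty": 5, "ry": -1.54},
    {"tx": -269, "tz": 504, "ty": 5, "ry": -1.54}
  ]
}}

```text
$.motion[0]: bad value
```

```bash
python3 - <<'E'
from h import *
s=status.state();print(s["clock"],s["position"],s["tcp_rot"],s["q"])
c=imaging.camera_info("wrist");im=imaging.grab_frame("wrist");cv2.imwrite("pics/w1.png",im);np.save("w1.npy",c,allow_pickle=True)
for n in ["dowel_left","dowel_right","stop_face","fixture","dowel_line","stop"]:
    l=imaging.pinpoint("wrist",n)
    print(n,[(np.round(d["location"],1).tolist(),round(d["score"],2),onz(c,d["location"],.025 if n in("stop_face","dowel_line") else 0 if n=="fixture" else .02).round(4).tolist()) for d in l[:4]])
E
```

```text
1.05 [ 0.15439162 -0.6314186   0.20549103] [ 0.55620518 -0.55618938  0.43660718 -0.43665013] [ 1.265235    0.62838378  0.03850826  1.51739392 -0.0270263   0.99629834
 -0.02000473]
dowel_left []
dowel_right []
stop_face []
fixture []
dowel_line []
stop []
```

View pics/w1.png

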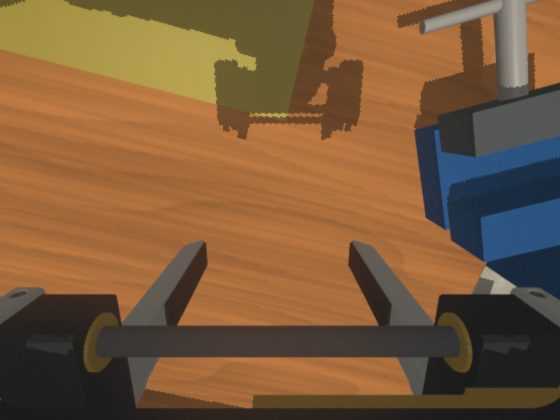

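The call was refused, probably because a row needs all six numbers. I'll send it again with every field filled.

Call:
{"api": "apply_moves", "payload": {
  "motion": [
    {"tx": -20, "ty": 0, "tz": 40, "rx": 0, "ry": -0.12, "rz": 0},
    {"tx": -48, "ty": 0, "tz": 90, "rx": 0, "ry": -0.28, "rz": 0},
    {"tx": -78, "ty": 0, "tz": 146, "rx": 0, "ry": -0.44, "rz": 0},
    {"tx": -108, "ty": 0, "tz": 200, "rx": 0, "ry": -0.6, "rz": 0},
    {"tx": -136, "ty": 0, "tz": 255, "rx": 0, "ry": -0.77, "rz": 0},
    {"tx": -164, "ty": 0, "tz": 308, "rx": 0, "ry": -0.94, "rz": 0},
    {"tx": -192, "ty": 0, "tz": 360, "rx": 0, "ry": -1.1, "rz": 0},
    {"tx": -218, "ty": 0, "tz": 410, "rx": 0, "ry": -1.25, "rz": 0},
    {"tx": -244, "ty": 5, "tz": 458, "rx": 0, "ry": -1.4, "rz": 0},
    {"tx": -262, "ty": 5, "tz": 492, "rx": 0, "ry": -1.5, "rz": 0},
    {"tx": -269, "ty": 5, "tz": 504, "rx": 0, "ry": -1.54, "rz": 0},
    {"tx": -269, "ty": 5, "tz": 504, "rx": 0, "ry": -1.54, "rz": 0}
  ]
}}

```text
clock: 2.9
position: [0.5798, -0.2506, 0.2003]
tcp_rot: [-0.703, 0.703, 0.073, -0.074]
wrist_force: [-0.7, 0.3, -0.4]
gripper_width: 0.0942
```

```bash
python3 - <<'E'
from h import *
s=status.state();print(s["clock"],s["position"],s["tcp_rot"],s["q"])
c=imaging.camera_info("wrist");im=imaging.grab_frame("wrist");cv2.imwrite("pics/w2.png",im);np.save("w2.npy",c,allow_pickle=True)
for n in ["dowel_left","dowel_right","stop_face","fixture","dowel_line","stop"]:
    l=imaging.pinpoint("wrist",n)
    print(n,[(np.round(d["location"],1).tolist(),round(d["score"],2),onz(c,d["location"],.025 if n in("stop_face","dowel_line") else 0 if n=="fixture" else .02).round(4).tolist()) for d in l[:4]])
E
```

```text
2.9 [ 0.57982503 -0.25062162  0.20033547] [-0.70317707  0.70335501  0.07337678 -0.07382133] [ 0.59411076  0.63027308 -0.38619001  1.56945952  0.26840261  0.99510574
  0.33653455]
dowel_left [([324.5, 98.9], 0.54, [0.6095, -0.131, 0.02])]
dowel_right []
stop_face [([288.7, 72.0], 0.65, [0.5633, -0.1128, 0.025]), ([278.9, 134.8], 0.63, [0.5667, -0.1806, 0.025])]
fixture [([279.1, 131.6], 0.91, [0.5664, -0.1775, 0.0]), ([281.8, 68.6], 0.15, [0.5546, -0.1068, 0.0])]
dowel_line [([316.8, 135.2], 0.8, [0.61, -0.1719, 0.025])]
stop [([283.3, 70.0], 0.79, [0.557, -0.1112, 0.02])]
```

View pics/w2.png

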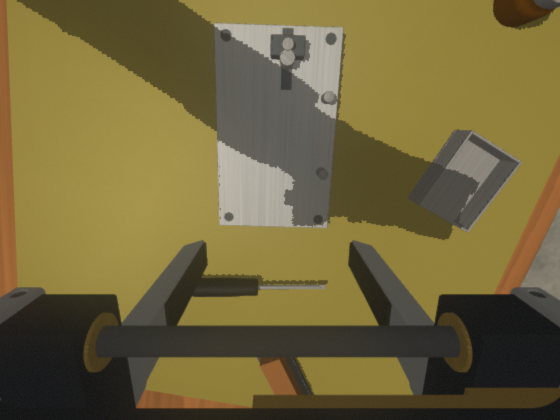

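```bash
python3 - <<'E'
import cv2
im=cv2.imread("pics/w2.png")[10:240,200:360]
cv2.imwrite("pics/w2z.png",cv2.resize(im,None,fx=2.6,fy=2.6,interpolation=cv2.INTER_CUBIC))
im=cv2.imread("pics/w2.png")[15:115,260:350]
cv2.imwrite("pics/w2y.png",cv2.resize(im,None,fx=6,fy=6,interpolation=cv2.INTER_CUBIC))
E
```

```text
(no output)
```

View pics/w2z.png

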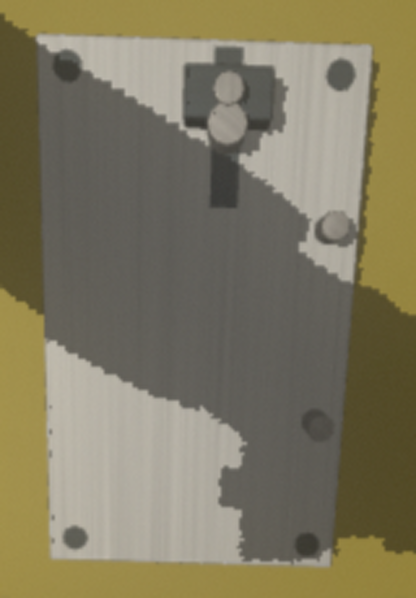

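View pics/w2y.png

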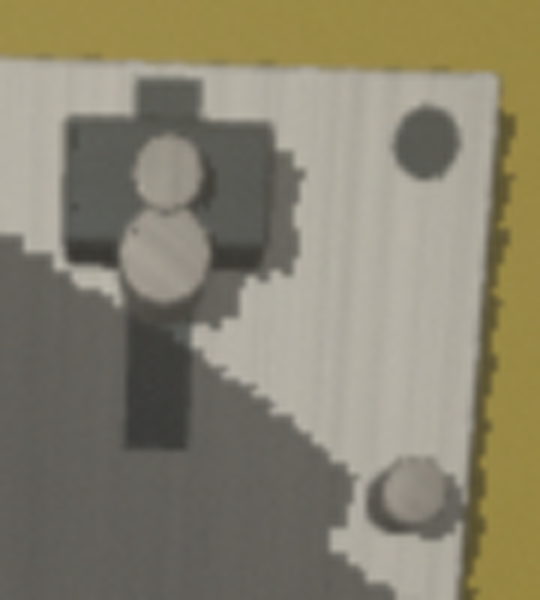

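```bash
cat >> h.py <<'E'
M=np.array([[-75,115,20],[65,115,20],[65,-115,20],[-75,-115,20],[51,42,44],[51,-42,44],[5,0,44]])/1000
def fitfix(c,uv,wz=None):
    uv=np.array(uv,float)
    def W(p):
        m=M.copy(); m[6,1]=p[3]+.008
        if len(p)>4: m[:,2]+=p[4]
        a=p[2]; return m@np.array([[np.cos(a),np.sin(a),0],[-np.sin(a),np.cos(a),0],[0,0,1]])+[p[0],p[1],0]
    r={}
    for n in (4,5):
        x=least_squares(lambda p:(proj(c,W(p))-uv).ravel(),[.57,-.19,.2,.08,0][:n],loss="soft_l1")
        r[n]=x; print(x.x.round(4),"\n",(proj(c,W(x.x))-uv).round(1).tolist())
    return r[4].x
E
python3 - <<'E'
from h import *
c=np.load("w2.npy",allow_pickle=True).item()
fitfix(c,[[214.6,23.8],[343.1,27.3],[327.3,228.1],[220,224.2],[329,96.3],[321.5,173.1],[287.5,57.5]])
E
```

```text
[ 0.568  -0.1808  0.18    0.0703] 
 [[-1.3, -1.4], [0.5, -0.8], [0.2, 0.2], [-1.0, 1.2], [0.1, 0.2], [2.0, 1.7], [-0.2, -0.0]]
[ 0.5682 -0.1804  0.1802  0.0709 -0.0043] 
 [[-0.2, -0.4], [-0.1, 0.2], [-0.1, -1.1], [-0.1, -0.1], [-0.3, 0.3], [1.7, 0.9], [-0.1, -0.0]]
```

Call:
{"api": "apply_moves", "payload": {
  "motion": [
    {"tx": 10, "ty": 0, "tz": 40, "rx": 0, "ry": -0.03, "rz": 0},
    {"tx": 24, "ty": 0, "tz": 96, "rx": 0, "ry": -0.07, "rz": 0},
    {"tx": 38, "ty": 0, "tz": 152, "rx": 0, "ry": -0.11, "rz": 0},
    {"tx": 52, "ty": 0, "tz": 208, "rx": 0, "ry": -0.15, "rz": 0},
    {"tx": 66, "ty": 0, "tz": 264, "rx": 0, "ry": -0.19, "rz": 0},
    {"tx": 78, "ty": 0, "tz": 314, "rx": 0, "ry": -0.22, "rz": 0},
    {"tx": 85, "ty": 0, "tz": 340, "rx": 0, "ry": -0.24, "rz": 0},
    {"tx": 85, "ty": 0, "tz": 340, "rx": 0, "ry": -0.24, "rz": 0}
  ]
}}

```text
clock: 4.25
position: [0.5924, 0.1023, 0.2007]
tcp_rot: [0.689, -0.689, -0.159, 0.159]
wrist_force: [0.0, -0.9, -0.2]
gripper_width: 0.094
```

```bash
python3 - <<'E'
from h import *
s=status.state();print(s["clock"],s["position"],s["tcp_rot"],s["q"])
c=imaging.camera_info("wrist");im=imaging.grab_frame("wrist");cv2.imwrite("pics/w3.png",im);np.save("w3.npy",c,allow_pickle=True)
for n in ["boss","bracket","bracket_edge","bracket_end"]:
    l=imaging.pinpoint("wrist",n)
    print(n,[(np.round(d["location"],1).tolist(),round(d["score"],2),onz(c,d["location"],{"boss":.038,"bracket":.004}.get(n,.009)).round(4).tolist()) for d in l[:4]])
cv2.imwrite("pics/w3z.png",cv2.resize(im[10:240,180:400],None,fx=2.6,fy=2.6,interpolation=cv2.INTER_CUBIC))
E
```

```text
4.25 [0.59244284 0.10230619 0.20072073] [ 0.6894521  -0.68867527 -0.158926    0.15850773] [ 0.06779197  0.59518956 -0.4572226   1.65675352  0.30551114  0.96061599
 -0.04490843]
boss [([493.7, 188.5], 0.7, [0.8185, 0.2235, 0.038]), ([275.9, 132.0], 0.66, [0.5585, 0.1689, 0.038])]
bracket [([278.1, 133.0], 0.63, [0.5616, 0.1684, 0.004]), ([469.2, 181.7], 0.63, [0.8105, 0.2216, 0.004])]
bracket_edge [([157.6, 15.7], 0.75, [0.3877, 0.2227, 0.009]), ([313.9, 131.1], 0.7, [0.5998, 0.1895, 0.009]), ([431.9, 196.0], 0.7, [0.7749, 0.1846, 0.009])]
bracket_end [([280.7, 63.9], 0.71, [0.5307, 0.2386, 0.009]), ([482.8, 249.5], 0.71, [0.8798, 0.1524, 0.009])]
```

View pics/w3z.png

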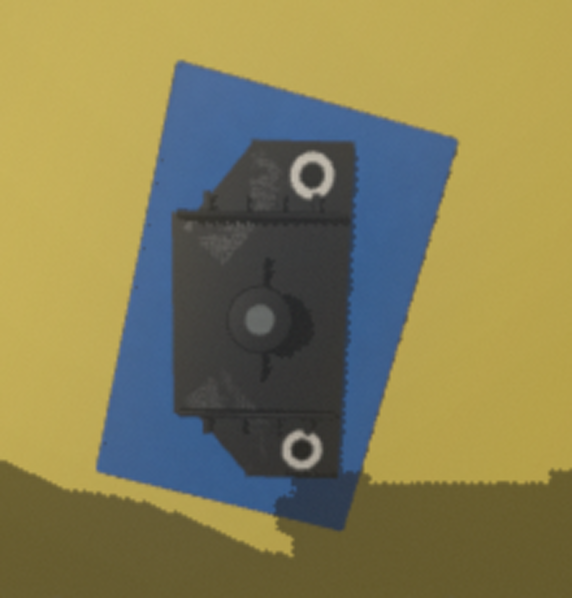

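The boss top is at zoom (259,319), which is full-image (279.6,132.7). The straight edge is on the right and the ends are at rows 64 and 193. The size fits the middle bracket.

```bash
cat >> h.py <<'E'
def fitobj(c,m,uv,x0,free=False):
    m=np.array(m)/1000; uv=np.array(uv,float)
    def W(p):
        a=p[2]; q=m@np.array([[np.cos(a),np.sin(a),0],[-np.sin(a),np.cos(a),0],[0,0,1]]); return q+[p[0],p[1],p[3]]
    f=(lambda p:(proj(c,W(p))-uv).ravel()) if free else (lambda p:(proj(c,W(np.r_[p[:3],x0[3]]))-uv).ravel())
    x=least_squares(f,x0 if free else x0[:3],loss="soft_l1")
    print(x.x.round(4),f(x.x).reshape(-1,2).round(1).tolist()); return x.x
E
python3 - <<'E'
from h import *
c=np.load("w3.npy",allow_pickle=True).item()
m=[[40,75,10],[40,-75,10],[-5,75,10],[-5,-75,10],[0,0,46]]
uv=[[316.5,64.2],[310.4,193.1],[277.3,64.2],[274.6,192.7],[279.6,132.7]]
for fr in (0,1): fitobj(c,m,uv,[.56,.165,.45,.004],fr)
s=status.state();R=rot(s["tcp_rot"]).as_matrix();print(np.arctan2(R[1,0],R[0,0]))
K=[(imaging.camera_info("scene"),[356.8,271.1]),(imaging.camera_info("side"),[252.2,271.7]),(c,[275.9,132.0])]
print(tri(K))
E
```

```text
[0.563  0.1704 0.4343] [[0.1, -0.1], [-0.3, 0.6], [-0.5, -0.9], [0.1, 0.4], [0.6, 0.1]]
[0.5631 0.1705 0.4343 0.0016] [[-0.1, 0.3], [-0.4, 0.2], [-0.4, -0.5], [0.2, -0.1], [0.7, -0.0]]
0.44562097178867327
(array([0.56155927, 0.1660825 , 0.03269077]), [np.float64(1.74640458886521), np.float64(1.333275108333118), np.float64(3.6693820579967085)])
```

Call:
{"api": "apply_moves", "payload": {
  "motion": [
    {"tx": 1, "ty": 10, "tz": 25, "rx": 0, "ry": 0, "rz": 0},
    {"tx": 2, "ty": 30, "tz": 55, "rx": 0, "ry": 0.01, "rz": 0},
    {"tx": 3, "ty": 60, "tz": 74, "rx": 0, "ry": 0.01, "rz": 0},
    {"tx": 3, "ty": 90, "tz": 74, "rx": 0, "ry": 0.01, "rz": 0},
    {"tx": 3, "ty": 100, "tz": 74, "rx": 0, "ry": 0.01, "rz": 0},
    {"tx": 3, "ty": 100, "tz": 74, "rx": 0, "ry": 0.01, "rz": 0}
  ]
}}

```text
clock: 5.25
position: [0.5635, 0.1666, 0.1003]
tcp_rot: [-0.69, 0.69, 0.153, -0.154]
wrist_force: [-0.1, -0.6, 0.8]
gripper_width: 0.0942
```

```bash
python3 - <<'E'
from h import *
s=status.state();print(s["clock"],s["position"])
c=imaging.camera_info("wrist");im=imaging.grab_frame("wrist");cv2.imwrite("pics/w4.png",im);np.save("w4.npy",c,allow_pickle=True)
for n in ["boss"]:
    l=imaging.pinpoint("wrist",n)
    print(n,[(np.round(d["location"],1).tolist(),round(d["score"],2),onz(c,d["location"],{"boss":.038,"bracket":.004}.get(n,.009)).round(4).tolist()) for d in l[:4]])
E
```

```text
5.25 [0.56353041 0.16662588 0.10031549]
boss [([275.0, 218.4], 0.93, [0.5597, 0.1702, 0.038]), ([558.6, 281.5], 0.89, [0.8207, 0.2252, 0.038]), ([79.8, 38.2], 0.56, [0.3725, 0.235, 0.038])]
```

View pics/w4.png

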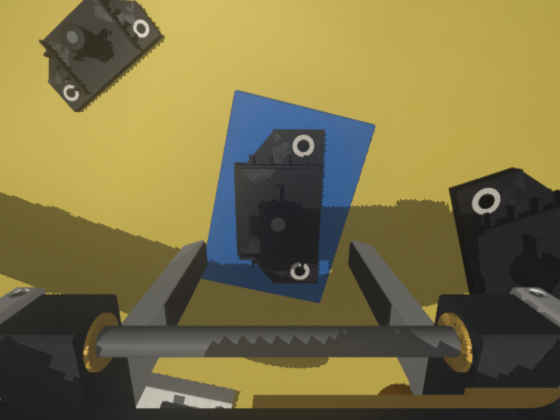

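```bash
python3 - <<'E'
import cv2
im=cv2.imread("pics/w4.png")[115:295,190:370]
cv2.imwrite("pics/w4z.png",cv2.resize(im,None,fx=3.2,fy=3.2,interpolation=cv2.INTER_CUBIC))
E
```

```text
(no output)
```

View pics/w4z.png

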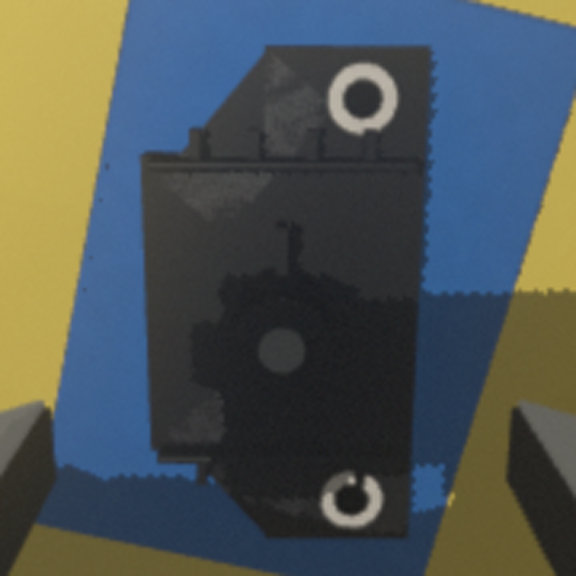

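```bash
python3 - <<'E'
from h import *
c=np.load("w4.npy",allow_pickle=True).item()
m=[[40,75,10],[40,-75,10],[-5,75,10],[-5,-75,10],[0,0,46]]
uv=np.array([[431,46],[406,538],[267,46],[266,535],[282,351]])/3.2+[190,115]
for fr in (0,1): fitobj(c,m,uv,[.56,.165,.45,.004],fr)
s=status.state();R=rot(s["tcp_rot"]).as_matrix();print(s["position"],np.arctan2(R[1,0],R[0,0]))
c3=np.load("w3.npy",allow_pickle=True).item()
print("boss top two views",tri([(c3,[279.6,132.7]),(c,uv[4])]))
E
```

```text
[0.5627 0.1702 0.4304] [[0.2, 0.0], [0.4, 0.3], [-0.4, -0.4], [-0.4, 0.9], [0.2, -0.4]]
[0.5629 0.17   0.4302 0.0026] [[0.0, 0.3], [0.2, -0.2], [-0.2, -0.0], [-0.3, 0.5], [0.2, -0.6]]
[0.5643318  0.16739916 0.10150067] 0.4376320651720383
boss top two views (array([0.56243812, 0.17029914, 0.051604  ]), [np.float64(0.09425229268872182), np.float64(0.12444458125343184)])
```

Call:
{"api": "apply_moves", "payload": {
  "motion": [
    {"tx": 0.5, "ty": 15, "tz": 3.5, "rx": 0, "ry": 0.005, "rz": 0},
    {"tx": 0.5, "ty": 40, "tz": 3.5, "rx": 0, "ry": 0.005, "rz": 0},
    {"tx": 0.5, "ty": 60, "tz": 3.5, "rx": 0, "ry": 0.005, "rz": 0},
    {"tx": 0.5, "ty": 74, "tz": 3.5, "rx": 0, "ry": 0.005, "rz": 0},
    {"tx": 0.5, "ty": 80, "tz": 3.5, "rx": 0, "ry": 0.005, "rz": 0},
    {"tx": 0.5, "ty": 81, "tz": 3.5, "rx": 0, "ry": 0.005, "rz": 0},
    {"tx": 0.5, "ty": 81, "tz": 3.5, "rx": 0, "ry": 0.005, "rz": 0}
  ]
}}

```text
clock: 6.22
position: [0.5627, 0.1714, 0.02]
tcp_rot: [0.691, -0.69, -0.153, 0.152]
wrist_force: [0.1, -0.1, -0.4]
gripper_width: 0.0939
```

Call:
{"api": "apply_moves", "payload": {
  "motion": [
    {"tx": 0, "ty": 0, "tz": 0, "rx": 0, "ry": 0, "rz": 0},
    {"tx": 0, "ty": 0, "tz": 0, "rx": 0, "ry": 0, "rz": 0},
    {"tx": 0, "ty": 0, "tz": 0, "rx": 0, "ry": 0, "rz": 0},
    {"tx": 0, "ty": 0, "tz": 0, "rx": 0, "ry": 0, "rz": 0},
    {"tx": 0, "ty": 0, "tz": 0, "rx": 0, "ry": 0, "rz": 0},
    {"tx": 0, "ty": 0, "tz": 0, "rx": 0, "ry": 0, "rz": 0}
  ],
  "grip": 0,
  "newtons": 30
}}

```text
clock: 6.98
position: [0.5622, 0.1712, 0.0195]
tcp_rot: [-0.691, 0.691, 0.152, -0.152]
wrist_force: [0.4, -0.9, -0.2]
gripper_width: 0.037
```

Call:
{"api": "apply_moves", "payload": {
  "motion": [
    {"tx": 0, "ty": 0, "tz": 0, "rx": 0, "ry": 0, "rz": 0},
    {"tx": 0, "ty": 0, "tz": 0, "rx": 0, "ry": 0, "rz": 0},
    {"tx": 0, "ty": 0, "tz": 0, "rx": 0, "ry": 0, "rz": 0},
    {"tx": 0, "ty": 0, "tz": 0, "rx": 0, "ry": 0, "rz": 0}
  ]
}}

```text
clock: 7.48
position: [0.5621, 0.1711, 0.0194]
tcp_rot: [-0.69, 0.691, 0.152, -0.152]
wrist_force: [0.2, 0.2, 1.0]
gripper_width: 0.0274
```

Gripped at 27.4 mm, which matches the 28 mm boss. I'll lift gently.

Call:
{"api": "apply_moves", "payload": {
  "motion": [
    {"tx": 0, "ty": -3, "tz": 0, "rx": 0, "ry": 0, "rz": 0},
    {"tx": 0, "ty": -12, "tz": 0, "rx": 0, "ry": 0, "rz": 0},
    {"tx": 0, "ty": -28, "tz": 0, "rx": 0, "ry": 0, "rz": 0},
    {"tx": 0, "ty": -48, "tz": 0, "rx": 0, "ry": 0, "rz": 0},
    {"tx": 0, "ty": -66, "tz": 0, "rx": 0, "ry": 0, "rz": 0},
    {"tx": 0, "ty": -77, "tz": 0, "rx": 0, "ry": 0, "rz": 0},
    {"tx": 0, "ty": -80, "tz": 0, "rx": 0, "ry": 0, "rz": 0},
    {"tx": 0, "ty": -80, "tz": 0, "rx": 0, "ry": 0, "rz": 0}
  ]
}}

```text
clock: 8.48
position: [0.5621, 0.171, 0.0994]
tcp_rot: [-0.69, 0.691, 0.152, -0.152]
wrist_force: [-0.1, -0.6, -2.5]
gripper_width: 0.0277
```

```bash
python3 - <<'E'
from h import *
s=status.state();R=rot(s["tcp_rot"]).as_matrix();print(s["clock"],s["position"],s["wrist_force"],s["gripper_width"],np.arctan2(R[1,0],R[0,0]),s["q"].round(2))
c=imaging.camera_info("wrist");im=imaging.grab_frame("wrist");cv2.imwrite("pics/w5.png",im);np.save("w5.npy",c,allow_pickle=True)
cv2.imwrite("pics/w5z.png",cv2.resize(im[160:340,170:390],None,fx=3,fy=3,interpolation=cv2.INTER_CUBIC))
E
```

```text
8.475 [0.56209628 0.17103075 0.09936164] [-0.11947685 -0.56438239 -2.48939744] 0.027669417962232812 0.43394557339205336 [-0.1   0.7  -0.39  1.79  0.38  0.73 -0.26]
```

View pics/w5z.png

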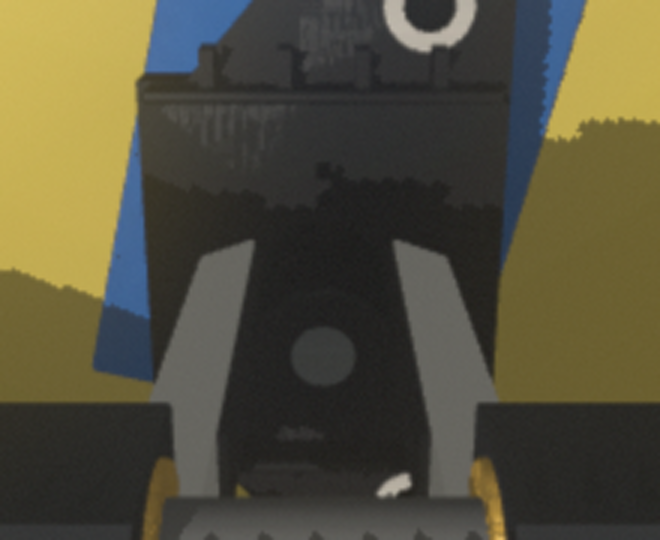

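Call:
{"api": "apply_moves", "payload": {
  "motion": [
    {"tx": -3, "ty": 0, "tz": -7, "rx": 0, "ry": 0.005, "rz": 0},
    {"tx": -12, "ty": 0, "tz": -27, "rx": 0, "ry": 0.02, "rz": 0},
    {"tx": -26, "ty": 0, "tz": -57, "rx": 0, "ry": 0.04, "rz": 0},
    {"tx": -42, "ty": 0, "tz": -94, "rx": 0, "ry": 0.07, "rz": 0},
    {"tx": -62, "ty": 0, "tz": -137, "rx": 0, "ry": 0.1, "rz": 0},
    {"tx": -82, "ty": 0, "tz": -181, "rx": 0, "ry": 0.135, "rz": 0},
    {"tx": -101, "ty": 0, "tz": -224, "rx": 0, "ry": 0.17, "rz": 0},
    {"tx": -119, "ty": 0, "tz": -264, "rx": 0, "ry": 0.2, "rz": 0},
    {"tx": -134, "ty": 0, "tz": -298, "rx": 0, "ry": 0.225, "rz": 0},
    {"tx": -145, "ty": 0, "tz": -321, "rx": 0, "ry": 0.24, "rz": 0},
    {"tx": -151, "ty": 0, "tz": -334, "rx": 0, "ry": 0.25, "rz": 0},
    {"tx": -151, "ty": 0, "tz": -334, "rx": 0, "ry": 0.25, "rz": 0}
  ]
}}

```text
clock: 10.02
position: [0.5649, -0.197, 0.0992]
tcp_rot: [-0.704, 0.704, 0.064, -0.064]
wrist_force: [-0.3, 0.4, -2.0]
gripper_width: 0.0273
```

```bash
cat > look.py <<'E'
from h import *
import sys
n=sys.argv[1]
s=status.state();R=rot(s["tcp_rot"]).as_matrix();print(s["clock"],s["position"],s["wrist_force"],s["gripper_width"],np.arctan2(R[1,0],R[0,0]))
for cam in sys.argv[2:]:
    c=imaging.camera_info(cam);im=imaging.grab_frame(cam);cv2.imwrite(f"pics/{n}_{cam}.png",im);np.save(f"{n}_{cam}.npy",c,allow_pickle=True)
E
python3 look.py a wrist scene side
```

```text
10.025 [ 0.56490529 -0.19701135  0.09919817] [-0.32479777  0.3597791  -2.00267425] 0.02732148917617958 0.1813142248193599
```

View pics/a_wrist.png

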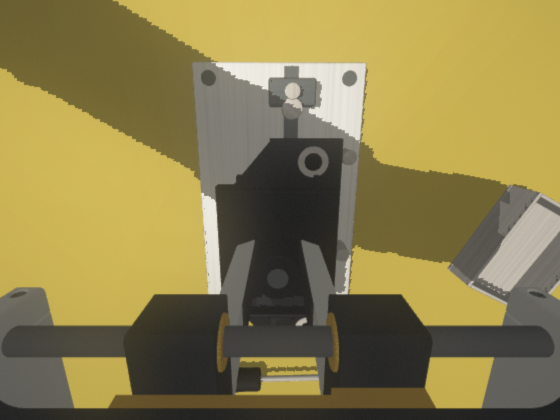

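View pics/a_side.png

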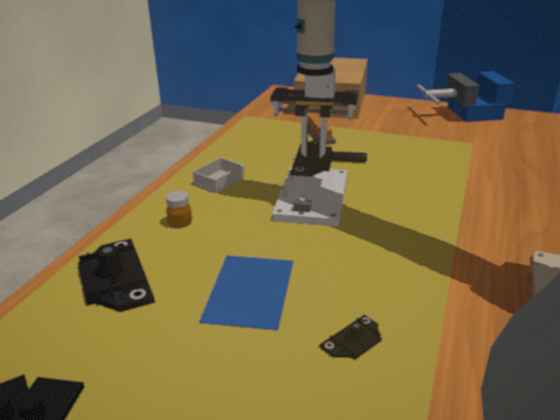

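```bash
python3 - <<'E'
import cv2
im=cv2.imread("pics/a_wrist.png")
cv2.imwrite("pics/az.png",cv2.resize(im[50:300,185:375],None,fx=2.4,fy=2.4,interpolation=cv2.INTER_CUBIC))
g=cv2.convertScaleAbs(im[120:300,205:370],alpha=2.5,beta=10)
cv2.imwrite("pics/ay.png",cv2.resize(g,None,fx=3.3,fy=3.3,interpolation=cv2.INTER_CUBIC))
E
```

```text
(no output)
```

View pics/az.png

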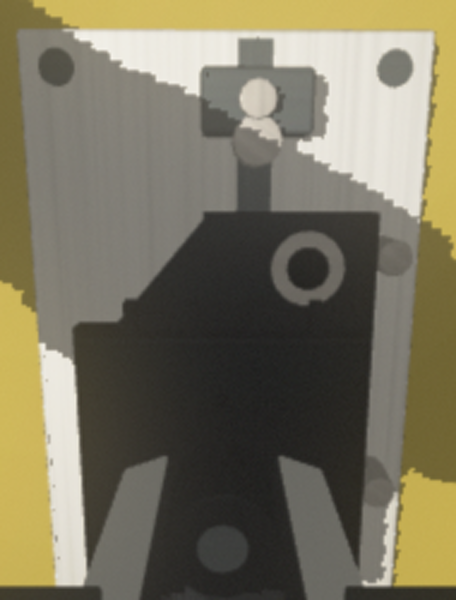

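View pics/ay.png

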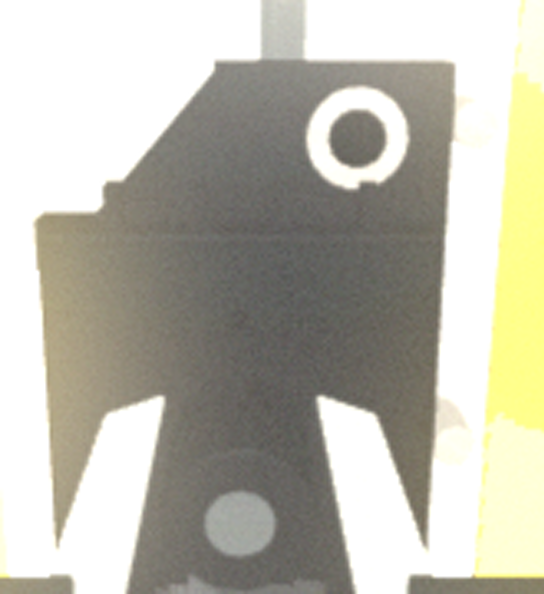

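```bash
cat >> h.py <<'E'
def fitfix2(c,idx,uv,dz=0):
    uv=np.array(uv,float)
    def W(p):
        m=M.copy(); m[6,1]=p[3]+.008; m[:,2]+=dz
        a=p[2]; return (m@np.array([[np.cos(a),np.sin(a),0],[-np.sin(a),np.cos(a),0],[0,0,1]])+[p[0],p[1],0])[idx]
    x=least_squares(lambda p:(proj(c,W(p))-uv).ravel(),[.57,-.19,.2,.08],loss="soft_l1")
    print(x.x.round(4),(proj(c,W(x.x))-uv).round(1).tolist()); return x.x
E
python3 - <<'E'
from h import *
c=np.load("a_wrist.npy",allow_pickle=True).item()
a=lambda p:np.array(p)/2.4+[185,50]
f=fitfix2(c,[0,1,4,5,6],a([[18,31],[435,31],[395,257],[379,490],[257,140]]))
m=[[40,75,10],[-5,75,10],[0,0,46]]
for fr in (0,1):
    b=fitobj(c,m,a([[379,212],[205,212],[222,548]]),[.565,-.2,.18,.0842],fr)
    d=b[:2]-f[:2]; C,S=np.cos(f[2]),np.sin(f[2]); print("bracket in fixture", d@[C,S],d@[-S,C],b[2]-f[2])
E
```

```text
[ 0.5681 -0.1811  0.1818  0.071 ] [[-1.7, -0.6], [0.3, -0.8], [0.3, 0.9], [0.4, 1.7], [-0.0, -0.0]]
[ 0.5651 -0.1978  0.1786] [[0.8, 0.0], [-0.8, -0.2], [0.0, 0.2]]
bracket in fixture -0.005966060736631529 -0.015831482811064872 -0.0032189912510877383
[ 0.5652 -0.1979  0.1789  0.0835] [[0.6, 0.2], [-0.7, 0.0], [0.1, -0.3]]
bracket in fixture -0.005919274969987677 -0.015980616833845246 -0.002985979537681871
```

Call:
{"api": "apply_moves", "payload": {
  "motion": [
    {"tx": 0, "ty": 3, "tz": 0, "rx": 0, "ry": 0, "rz": 0},
    {"tx": 0, "ty": 12, "tz": 0, "rx": 0, "ry": 0, "rz": 0},
    {"tx": 0, "ty": 26, "tz": 0, "rx": 0, "ry": 0, "rz": 0},
    {"tx": 0, "ty": 40, "tz": 0, "rx": 0, "ry": 0, "rz": 0},
    {"tx": 0, "ty": 51, "tz": 0, "rx": 0, "ry": 0, "rz": 0},
    {"tx": 0, "ty": 58, "tz": 0, "rx": 0, "ry": 0, "rz": 0},
    {"tx": 0, "ty": 60, "tz": 0, "rx": 0, "ry": 0, "rz": 0},
    {"tx": 0, "ty": 61, "tz": 0, "rx": 0, "ry": 0, "rz": 0},
    {"tx": 0, "ty": 61, "tz": 0, "rx": 0, "ry": 0, "rz": 0}
  ]
}}

```text
clock: 11.3
position: [0.566, -0.1954, 0.0388]
tcp_rot: [-0.704, 0.704, 0.065, -0.065]
wrist_force: [0.2, -0.5, -1.9]
gripper_width: 0.0277
```

Call:
{"api": "apply_moves", "payload": {
  "motion": [
    {"tx": 0, "ty": 0.5, "tz": 0, "rx": 0, "ry": 0, "rz": 0},
    {"tx": 0, "ty": 1, "tz": 0, "rx": 0, "ry": 0, "rz": 0},
    {"tx": 0, "ty": 1.5, "tz": 0, "rx": 0, "ry": 0, "rz": 0},
    {"tx": 0, "ty": 2, "tz": 0, "rx": 0, "ry": 0, "rz": 0},
    {"tx": 0, "ty": 2, "tz": 0, "rx": 0, "ry": 0, "rz": 0}
  ]
}}

```text
clock: 11.92
position: [0.5657, -0.1953, 0.0364]
tcp_rot: [0.704, -0.704, -0.065, 0.065]
wrist_force: [-0.7, 1.0, -2.0]
gripper_width: 0.0279
```

Call:
{"api": "apply_moves", "payload": {
  "motion": [
    {"tx": 0, "ty": 0.4, "tz": 0, "rx": 0, "ry": 0, "rz": 0},
    {"tx": 0, "ty": 0.8, "tz": 0, "rx": 0, "ry": 0, "rz": 0},
    {"tx": 0, "ty": 0.8, "tz": 0, "rx": 0, "ry": 0, "rz": 0}
  ]
}}

```text
clock: 12.3
position: [0.5657, -0.1954, 0.0357]
tcp_rot: [0.704, -0.704, -0.065, 0.065]
wrist_force: [0.1, -0.5, -3.1]
gripper_width: 0.0275
```

Call:
{"api": "apply_moves", "payload": {
  "motion": [
    {"tx": 0, "ty": 0.4, "tz": 0, "rx": 0, "ry": 0, "rz": 0},
    {"tx": 0, "ty": 0.8, "tz": 0, "rx": 0, "ry": 0, "rz": 0},
    {"tx": 0, "ty": 0.8, "tz": 0, "rx": 0, "ry": 0, "rz": 0}
  ]
}}

```text
clock: 12.68
position: [0.5658, -0.1954, 0.0355]
tcp_rot: [-0.704, 0.704, 0.065, -0.065]
wrist_force: [-2.1, 1.0, 5.3]
gripper_width: 0.0272
```

Call:
{"api": "apply_moves", "payload": {
  "motion": [
    {"tx": 0, "ty": 0, "tz": 0, "rx": 0, "ry": 0, "rz": 0},
    {"tx": 0, "ty": 0, "tz": 0, "rx": 0, "ry": 0, "rz": 0},
    {"tx": 0, "ty": 0, "tz": 0, "rx": 0, "ry": 0, "rz": 0}
  ],
  "newtons": 5
}}

```text
clock: 13.05
position: [0.5658, -0.1954, 0.0354]
tcp_rot: [-0.704, 0.704, 0.065, -0.065]
wrist_force: [-1.8, 1.3, 6.0]
gripper_width: 0.0276
```

```bash
python3 look.py b wrist scene side; python3 - <<'E'
import cv2
im=cv2.imread("pics/b_wrist.png")
g=cv2.convertScaleAbs(im[110:330,185:375],alpha=1.5,beta=10)
cv2.imwrite("pics/bz.png",cv2.resize(g,None,fx=2.7,fy=2.7,interpolation=cv2.INTER_CUBIC))
im=cv2.imread("pics/b_scene.png")
cv2.imwrite("pics/bs.png",cv2.resize(im[150:250,190:340],None,fx=5,fy=5,interpolation=cv2.INTER_CUBIC))
E
```

```text
13.05 [ 0.56576051 -0.19537831  0.03538359] [-1.84556793  1.29708797  5.99202878] 0.027565955435885695 0.18403448816713058
```

View pics/bz.png

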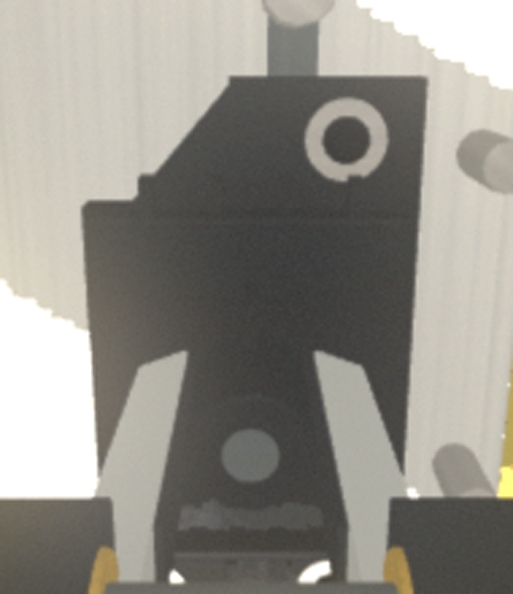

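View pics/bs.png

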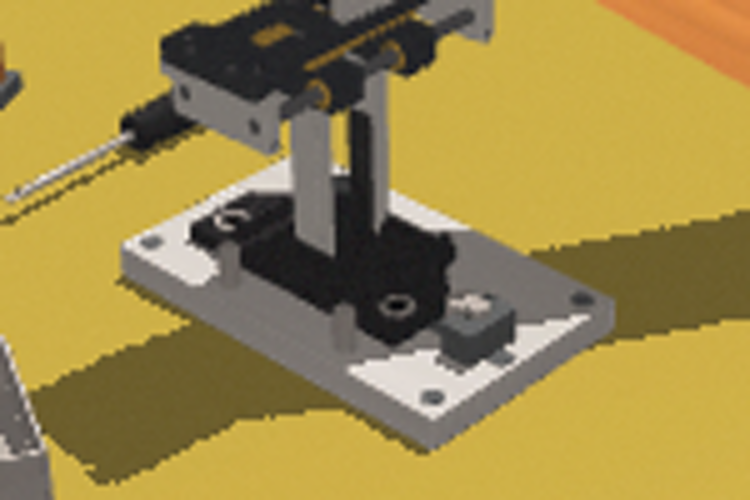

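Call:
{"api": "apply_moves", "payload": {
  "motion": [
    {"tx": 0, "ty": -0.4, "tz": 0, "rx": 0, "ry": 0, "rz": 0},
    {"tx": 0, "ty": -0.4, "tz": 0, "rx": 0, "ry": 0, "rz": 0},
    {"tx": 1, "ty": -0.4, "tz": 0, "rx": 0, "ry": 0, "rz": 0},
    {"tx": 2.5, "ty": -0.4, "tz": 0, "rx": 0, "ry": 0, "rz": 0},
    {"tx": 4, "ty": -0.4, "tz": 0, "rx": 0, "ry": 0, "rz": 0},
    {"tx": 5.5, "ty": -0.4, "tz": 0, "rx": 0, "ry": 0, "rz": 0},
    {"tx": 7, "ty": -0.4, "tz": 0, "rx": 0, "ry": 0, "rz": 0},
    {"tx": 8, "ty": -0.4, "tz": 0, "rx": 0, "ry": 0, "rz": 0},
    {"tx": 8, "ty": -0.4, "tz": 0, "rx": 0, "ry": 0, "rz": 0}
  ],
  "newtons": 12
}}

```text
clock: 14.32
position: [0.572, -0.1948, 0.0354]
tcp_rot: [-0.704, 0.704, 0.064, -0.066]
wrist_force: [-4.3, -0.4, 7.3]
gripper_width: 0.0276
```

```bash
python3 look.py c wrist; python3 - <<'E'
import cv2
im=cv2.imread("pics/c_wrist.png")
g=cv2.convertScaleAbs(im[60:330,185:400],alpha=1.5,beta=10)
cv2.imwrite("pics/cz.png",cv2.resize(g,None,fx=2.2,fy=2.2,interpolation=cv2.INTER_CUBIC))
E
```

```text
14.325 [ 0.57202131 -0.19479984  0.03538828] [-4.2548205  -0.38205273  7.28095453] 0.027574766734420754 0.1832772957743222
```

View pics/cz.png

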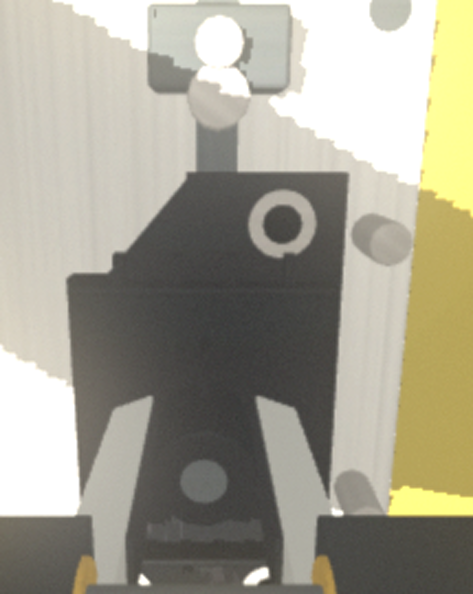

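Call:
{"api": "apply_moves", "payload": {
  "motion": [
    {"tx": 0, "ty": -0.5, "tz": 0, "rx": 0, "ry": 0, "rz": 0},
    {"tx": 0.5, "ty": -0.5, "tz": 0, "rx": 0, "ry": 0, "rz": 0},
    {"tx": 1, "ty": -0.5, "tz": 0, "rx": 0, "ry": 0, "rz": 0},
    {"tx": 1.5, "ty": -0.5, "tz": 0, "rx": 0, "ry": 0, "rz": 0},
    {"tx": 1.5, "ty": -0.5, "tz": 0, "rx": 0, "ry": 0, "rz": 0}
  ]
}}

```text
clock: 15.0
position: [0.5749, -0.1935, 0.0355]
tcp_rot: [0.704, -0.704, -0.065, 0.065]
wrist_force: [-1.3, 0.5, -2.2]
gripper_width: 0.0279
```

Call:
{"api": "apply_moves", "payload": {
  "motion": [
    {"tx": 0, "ty": 0.2, "tz": 0, "rx": 0, "ry": 0, "rz": 0},
    {"tx": 0.3, "ty": 0.2, "tz": 0, "rx": 0, "ry": 0, "rz": 0},
    {"tx": 0.6, "ty": 0.2, "tz": 0, "rx": 0, "ry": 0, "rz": 0},
    {"tx": 0.6, "ty": 0.2, "tz": 0, "rx": 0, "ry": 0, "rz": 0}
  ]
}}

```text
clock: 15.5
position: [0.5751, -0.1935, 0.0355]
tcp_rot: [0.704, -0.704, -0.065, 0.065]
wrist_force: [-2.1, -0.3, -1.8]
gripper_width: 0.0276
```

```bash
python3 look.py d wrist; python3 - <<'E'
import cv2
im=cv2.imread("pics/d_wrist.png")
g=cv2.convertScaleAbs(im[120:300,290:380],alpha=1.5,beta=10)
cv2.imwrite("pics/dz.png",cv2.resize(g,None,fx=3.3,fy=3.3,interpolation=cv2.INTER_CUBIC))
E
```

```text
15.5 [ 0.57507682 -0.19345409  0.03548368] [-2.11446694 -0.29663246 -1.84414621] 0.0276273813412314 0.1839413001851959
```

View pics/dz.png

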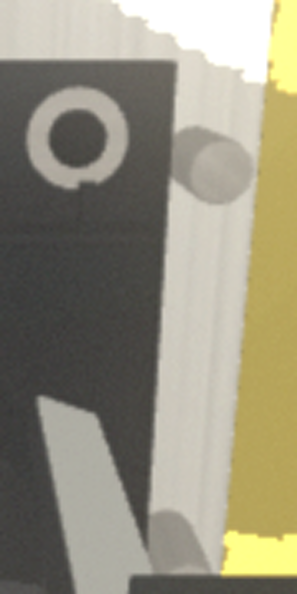

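Call:
{"api": "apply_moves", "payload": {
  "motion": [
    {"tx": 0.2, "ty": 0, "tz": 0, "rx": 0, "ry": 0, "rz": 0},
    {"tx": 0.4, "ty": 0, "tz": 0, "rx": 0, "ry": 0, "rz": 0},
    {"tx": 0.4, "ty": 0, "tz": 0, "rx": 0, "ry": 0, "rz": 0}
  ]
}}

```text
clock: 15.92
position: [0.5751, -0.1935, 0.0355]
tcp_rot: [0.704, -0.704, -0.064, 0.065]
wrist_force: [-3.7, 0.5, 0.5]
gripper_width: 0.0274
```

Call:
{"api": "apply_moves", "payload": {
  "motion": [
    {"tx": 0.2, "ty": 0, "tz": 0, "rx": 0, "ry": 0, "rz": 0},
    {"tx": 0.4, "ty": 0, "tz": 0, "rx": 0, "ry": 0, "rz": 0},
    {"tx": 0.4, "ty": 0, "tz": 0, "rx": 0, "ry": 0, "rz": 0}
  ]
}}

```text
clock: 16.3
position: [0.5752, -0.1934, 0.0355]
tcp_rot: [0.704, -0.704, -0.064, 0.066]
wrist_force: [-5.2, 0.2, 1.4]
gripper_width: 0.0278
```

Call:
{"api": "apply_moves", "payload": {
  "motion": [
    {"tx": 0.3, "ty": 0, "tz": 0, "rx": 0, "ry": 0, "rz": 0},
    {"tx": 0.6, "ty": 0, "tz": 0, "rx": 0, "ry": 0, "rz": 0},
    {"tx": 0.9, "ty": 0, "tz": 0, "rx": 0, "ry": 0, "rz": 0},
    {"tx": 0.9, "ty": 0, "tz": 0, "rx": 0, "ry": 0, "rz": 0},
    {"tx": 0.9, "ty": 0, "tz": 0, "rx": 0, "ry": 0, "rz": 0}
  ]
}}

```text
clock: 16.92
position: [0.5752, -0.1934, 0.0355]
tcp_rot: [0.704, -0.704, -0.063, 0.066]
wrist_force: [-7.5, 0.5, 3.1]
gripper_width: 0.0278
```

```bash
python3 look.py e wrist; python3 - <<'E'
import cv2
from station import status
im=cv2.imread("pics/e_wrist.png")
g=cv2.convertScaleAbs(im[60:330,185:400],alpha=1.5,beta=10)
cv2.imwrite("pics/ez.png",cv2.resize(g,None,fx=2.2,fy=2.2,interpolation=cv2.INTER_CUBIC))
g=cv2.convertScaleAbs(im[120:300,290:380],alpha=1.5,beta=10)
cv2.imwrite("pics/ey.png",cv2.resize(g,None,fx=3.3,fy=3.3,interpolation=cv2.INTER_CUBIC))
print(status.state()["moment"])
E
```

```text
16.925 [ 0.57521175 -0.19338968  0.03552014] [-7.48587802  0.50117355  3.05393895] 0.027795010235885525 0.18350508791842918
[ 0.03956605  1.67082513 -0.11213047]
```

View pics/ez.png

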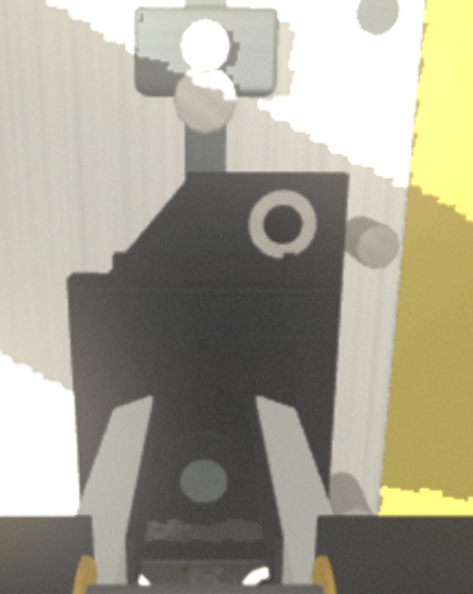

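View pics/ey.png

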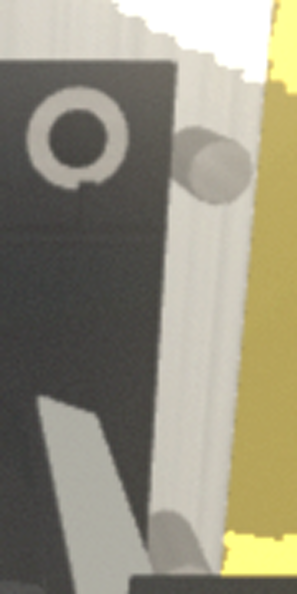

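Call:
{"api": "apply_moves", "payload": {
  "motion": [
    {"tx": 0.4, "ty": 0, "tz": 0, "rx": 0, "ry": 0, "rz": 0},
    {"tx": 0.8, "ty": 0, "tz": 0, "rx": 0, "ry": 0, "rz": 0},
    {"tx": 1.2, "ty": 0, "tz": 0, "rx": 0, "ry": 0, "rz": 0},
    {"tx": 1.2, "ty": 0, "tz": 0, "rx": 0, "ry": 0.01, "rz": 0},
    {"tx": 1.2, "ty": 0, "tz": 0, "rx": 0, "ry": 0.02, "rz": 0},
    {"tx": 1.2, "ty": 0, "tz": 0, "rx": 0, "ry": 0.01, "rz": 0},
    {"tx": 1.2, "ty": 0, "tz": 0, "rx": 0, "ry": 0, "rz": 0},
    {"tx": 1.2, "ty": 0, "tz": 0, "rx": 0, "ry": -0.01, "rz": 0},
    {"tx": 1.2, "ty": 0, "tz": 0, "rx": 0, "ry": -0.02, "rz": 0},
    {"tx": 1.2, "ty": 0, "tz": 0, "rx": 0, "ry": -0.01, "rz": 0},
    {"tx": 1.2, "ty": 0, "tz": 0, "rx": 0, "ry": 0, "rz": 0},
    {"tx": 1.2, "ty": 0, "tz": 0, "rx": 0, "ry": 0, "rz": 0}
  ]
}}

```text
clock: 18.48
position: [0.5752, -0.1933, 0.0355]
tcp_rot: [0.704, -0.704, -0.063, 0.067]
wrist_force: [-9.5, 0.5, 4.6]
gripper_width: 0.0277
```

```bash
python3 look.py f wrist; python3 -c "
from station import status
print(status.state()['moment'])"
```

```text
18.475 [ 0.57520798 -0.19326355  0.0354609 ] [-9.4518036   0.48654725  4.5538368 ] 0.027714959084289063 0.18382228089934605
[0.09945385 2.0677433  0.07011402]
```

Call:
{"api": "apply_moves", "payload": {
  "motion": [
    {"tx": 0.4, "ty": -0.1, "tz": 0, "rx": 0, "ry": 0, "rz": 0},
    {"tx": 0.7, "ty": -0.1, "tz": 0, "rx": 0, "ry": 0, "rz": 0},
    {"tx": 0.7, "ty": -0.1, "tz": 0, "rx": 0, "ry": 0, "rz": 0},
    {"tx": 0.7, "ty": -0.1, "tz": 0, "rx": 0, "ry": 0, "rz": 0}
  ]
}}

```text
clock: 19.02
position: [0.5752, -0.1933, 0.0355]
tcp_rot: [0.704, -0.704, -0.062, 0.067]
wrist_force: [-11.0, 1.3, 5.6]
gripper_width: 0.0273
```

```bash
python3 - <<'E'
from station import status,imaging
for i in range(4):
    s=status.state(); print(s['clock'],s['wrist_force'].round(2),s['moment'].round(3),s["position"].round(4)); imaging.grab_frame("side")
E
```

```text
19.025 [-10.96   1.27   5.59] [0.108 2.379 0.065] [ 0.5752 -0.1933  0.0355]
19.075 [-9.9  -0.3   5.15] [-0.006  2.348  0.102] [ 0.5752 -0.1933  0.0355]
19.125 [-10.51   0.82   5.73] [0.003 2.266 0.06 ] [ 0.5752 -0.1933  0.0355]
19.175 [-10.94   0.18   6.31] [0.047 2.344 0.033] [ 0.5752 -0.1933  0.0355]
```

Call:
{"api": "apply_moves", "payload": {
  "motion": [
    {"tx": -0.6, "ty": -0.1, "tz": 0, "rx": 0, "ry": 0, "rz": 0},
    {"tx": -1.2, "ty": -0.2, "tz": 0, "rx": 0, "ry": 0, "rz": 0},
    {"tx": -1.2, "ty": -0.2, "tz": 1, "rx": 0, "ry": 0, "rz": 0},
    {"tx": -1.2, "ty": -0.2, "tz": 2, "rx": 0, "ry": 0, "rz": 0},
    {"tx": -1.2, "ty": -0.2, "tz": 3, "rx": 0, "ry": 0, "rz": 0},
    {"tx": -1.2, "ty": -0.2, "tz": 4, "rx": 0, "ry": 0, "rz": 0},
    {"tx": -1.2, "ty": -0.2, "tz": 5, "rx": 0, "ry": 0, "rz": 0},
    {"tx": -1.2, "ty": -0.2, "tz": 6, "rx": 0, "ry": 0, "rz": 0},
    {"tx": -1.2, "ty": -0.2, "tz": 6, "rx": 0, "ry": 0, "rz": 0}
  ],
  "newtons": 25
}}

```text
clock: 20.35
position: [0.5748, -0.191, 0.0357]
tcp_rot: [-0.703, 0.706, 0.063, -0.066]
wrist_force: [-5.5, -6.0, 0.7]
gripper_width: 0.0273
```

```bash
python3 look.py g wrist; python3 - <<'E'
import cv2
from station import status
im=cv2.imread("pics/g_wrist.png")
g=cv2.convertScaleAbs(im[60:330,185:400],alpha=1.5,beta=10)
cv2.imwrite("pics/gz.png",cv2.resize(g,None,fx=2.2,fy=2.2,interpolation=cv2.INTER_CUBIC))
print(status.state()["moment"])
E
```

```text
20.35 [ 0.57477101 -0.19104047  0.035655  ] [-5.53307746 -6.02468889  0.72493407] 0.02731882350263632 0.1822379728090264
[-1.32986879  1.41767989  0.07863323]
```

View pics/gz.png

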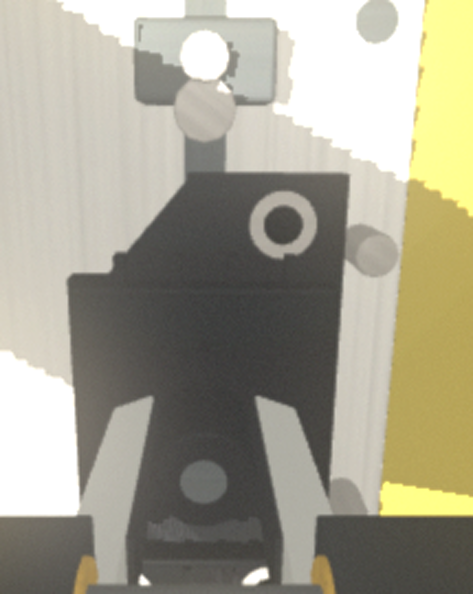

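Call:
{"api": "apply_moves", "payload": {
  "motion": [
    {"tx": -0.3, "ty": 0, "tz": 0, "rx": 0, "ry": 0, "rz": 0},
    {"tx": -0.5, "ty": 0, "tz": 0.5, "rx": 0, "ry": 0, "rz": 0},
    {"tx": -0.5, "ty": 0, "tz": 1, "rx": 0, "ry": 0, "rz": 0},
    {"tx": -0.5, "ty": 0, "tz": 1.5, "rx": 0, "ry": 0, "rz": 0},
    {"tx": -0.5, "ty": 0, "tz": 2, "rx": 0, "ry": 0, "rz": 0},
    {"tx": -0.5, "ty": 0, "tz": 2, "rx": 0, "ry": 0, "rz": 0}
  ]
}}

```text
clock: 21.15
position: [0.5743, -0.1887, 0.0356]
tcp_rot: [-0.703, 0.705, 0.063, -0.066]
wrist_force: [-5.9, -4.7, -2.0]
gripper_width: 0.0275
```

```bash
python3 - <<'E'
from station import status,imaging
for i in range(2):
    s=status.state(); print(s['clock'],s['wrist_force'].round(2),s['moment'].round(3),s["position"].round(4)); imaging.grab_frame("side")
E
```

```text
21.15 [-5.89 -4.68 -1.99] [-1.215  1.262 -0.002] [ 0.5743 -0.1887  0.0356]
21.2 [-6.2  -4.83 -1.21] [-1.184  1.313  0.083] [ 0.5743 -0.1887  0.0356]
```

Call:
{"api": "apply_moves", "payload": {
  "motion": [
    {"tx": -0.3, "ty": 0.1, "tz": 0.5, "rx": 0, "ry": 0, "rz": 0},
    {"tx": -0.6, "ty": 0.1, "tz": 1, "rx": 0, "ry": 0, "rz": 0},
    {"tx": -0.6, "ty": 0.1, "tz": 1.5, "rx": 0, "ry": 0, "rz": 0},
    {"tx": -0.6, "ty": 0.1, "tz": 2, "rx": 0, "ry": 0, "rz": 0},
    {"tx": -0.6, "ty": 0.1, "tz": 2.5, "rx": 0, "ry": 0, "rz": 0},
    {"tx": -0.6, "ty": 0.1, "tz": 2.5, "rx": 0, "ry": 0, "rz": 0}
  ]
}}

```text
clock: 22.0
position: [0.5738, -0.1859, 0.0356]
tcp_rot: [-0.703, 0.705, 0.064, -0.065]
wrist_force: [-4.6, -4.7, -1.3]
gripper_width: 0.0278
```

```bash
python3 look.py k wrist; python3 - <<'E'
import cv2
from station import status
im=cv2.imread("pics/k_wrist.png")
g=cv2.convertScaleAbs(im[60:330,185:400],alpha=1.5,beta=10)
cv2.imwrite("pics/kz.png",cv2.resize(g,None,fx=2.2,fy=2.2,interpolation=cv2.INTER_CUBIC))
print(status.state()["moment"])
E
```

```text
22.0 [ 0.573794   -0.18587156  0.03560069] [-4.55712809 -4.74247551 -1.26081939] 0.027772962679123128 0.18263612460552314
[-1.0196703   1.10693988  0.03219413]
```

View pics/kz.png

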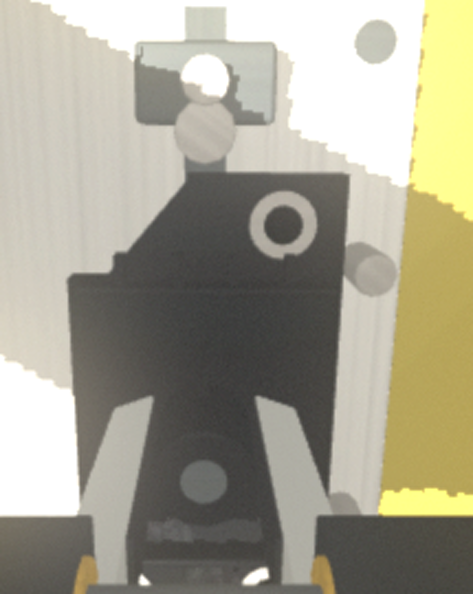

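Call:
{"api": "apply_moves", "payload": {
  "motion": [
    {"tx": 0, "ty": 0, "tz": 0.4, "rx": 0, "ry": 0, "rz": 0},
    {"tx": 0, "ty": 0, "tz": 0.8, "rx": 0, "ry": 0, "rz": 0},
    {"tx": 0, "ty": 0, "tz": 1.2, "rx": 0, "ry": 0, "rz": 0},
    {"tx": 0, "ty": 0, "tz": 1.6, "rx": 0, "ry": 0, "rz": 0},
    {"tx": 0, "ty": 0, "tz": 1.6, "rx": 0, "ry": 0, "rz": 0}
  ]
}}

```text
clock: 22.68
position: [0.5735, -0.1843, 0.0356]
tcp_rot: [-0.703, 0.705, 0.064, -0.065]
wrist_force: [-5.2, -4.3, -1.3]
gripper_width: 0.0274
```

Call:
{"api": "apply_moves", "payload": {
  "motion": [
    {"tx": 0, "ty": 0, "tz": 0.3, "rx": 0, "ry": 0, "rz": 0},
    {"tx": 0, "ty": 0, "tz": 0.6, "rx": 0, "ry": 0, "rz": 0},
    {"tx": 0, "ty": 0, "tz": 0.9, "rx": 0, "ry": 0, "rz": 0},
    {"tx": 0, "ty": 0, "tz": 0.9, "rx": 0, "ry": 0, "rz": 0}
  ]
}}

```text
clock: 23.18
position: [0.5734, -0.1834, 0.0356]
tcp_rot: [-0.703, 0.705, 0.064, -0.065]
wrist_force: [-4.5, -4.0, -1.4]
gripper_width: 0.0275
```

Call:
{"api": "apply_moves", "payload": {
  "motion": [
    {"tx": 0, "ty": 0, "tz": 0.3, "rx": 0, "ry": 0, "rz": 0},
    {"tx": 0, "ty": 0, "tz": 0.6, "rx": 0, "ry": 0, "rz": 0},
    {"tx": 0, "ty": 0, "tz": 0.9, "rx": 0, "ry": 0, "rz": 0},
    {"tx": 0, "ty": 0, "tz": 0.9, "rx": 0, "ry": 0, "rz": 0}
  ]
}}

```text
clock: 23.68
position: [0.5732, -0.1829, 0.0356]
tcp_rot: [-0.703, 0.705, 0.064, -0.065]
wrist_force: [-4.2, -5.0, -1.2]
gripper_width: 0.0275
```

```bash
python3 look.py l wrist; python3 - <<'E'
import cv2
from station import status
im=cv2.imread("pics/l_wrist.png")
g=cv2.convertScaleAbs(im[60:330,185:400],alpha=1.5,beta=10)
cv2.imwrite("pics/lz.png",cv2.resize(g,None,fx=2.2,fy=2.2,interpolation=cv2.INTER_CUBIC))
print(status.state()["moment"])
E
```

```text
23.675 [ 0.57324833 -0.18288619  0.03561966] [-4.16418015 -4.96435178 -1.15780201] 0.027491096488351106 0.18256717320857585
[-1.17462255  1.06299272  0.04855092]
```

View pics/lz.png

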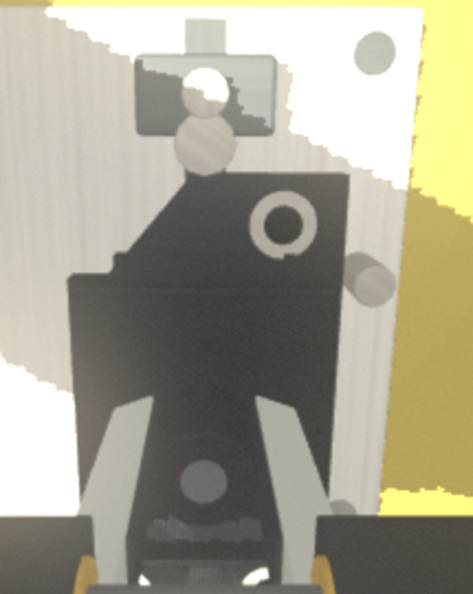

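Call:
{"api": "apply_moves", "payload": {
  "motion": [
    {"tx": 0, "ty": 0, "tz": 0.4, "rx": 0, "ry": 0, "rz": 0},
    {"tx": 0, "ty": 0, "tz": 0.8, "rx": 0, "ry": 0, "rz": 0},
    {"tx": 0, "ty": 0, "tz": 1.2, "rx": 0, "ry": 0, "rz": 0},
    {"tx": 0, "ty": 0, "tz": 1.2, "rx": 0, "ry": 0, "rz": 0}
  ]
}}

```text
clock: 24.22
position: [0.5733, -0.1828, 0.0358]
tcp_rot: [-0.702, 0.706, 0.064, -0.065]
wrist_force: [-4.1, -6.0, -1.8]
gripper_width: 0.0276
```

Call:
{"api": "apply_moves", "payload": {
  "motion": [
    {"tx": 0, "ty": 0, "tz": 0.4, "rx": 0, "ry": 0, "rz": 0},
    {"tx": 0, "ty": 0, "tz": 0.8, "rx": 0, "ry": 0, "rz": 0},
    {"tx": 0, "ty": 0, "tz": 1.2, "rx": 0, "ry": 0, "rz": 0},
    {"tx": 0, "ty": 0, "tz": 1.2, "rx": 0, "ry": 0, "rz": 0}
  ]
}}

```text
clock: 24.72
position: [0.5732, -0.1827, 0.0359]
tcp_rot: [-0.702, 0.706, 0.064, -0.065]
wrist_force: [-3.6, -8.5, -0.9]
gripper_width: 0.0276
```

```bash
python3 - <<'E'
from station import status,imaging
for i in range(3):
    s=status.state(); print(s['clock'],s['wrist_force'].round(2),s['moment'].round(3),s["position"].round(4)); imaging.grab_frame("side")
E
```

```text
24.725 [-3.57 -8.51 -0.93] [-2.004  0.929  0.086] [ 0.5732 -0.1827  0.0359]
24.775 [-3.94 -7.53 -0.83] [-2.019  0.987  0.052] [ 0.5732 -0.1827  0.0359]
24.825 [-3.86 -7.96 -1.64] [-1.954  0.914  0.059] [ 0.5732 -0.1827  0.0359]
```

Call:
{"api": "apply_moves", "payload": {
  "motion": [
    {"tx": 0, "ty": 0.2, "tz": 0.4, "rx": 0, "ry": 0, "rz": 0},
    {"tx": 0, "ty": 0.3, "tz": 0.8, "rx": 0, "ry": 0, "rz": 0},
    {"tx": 0, "ty": 0.3, "tz": 1.2, "rx": 0, "ry": 0, "rz": 0},
    {"tx": 0, "ty": 0.3, "tz": 1.6, "rx": 0, "ry": 0, "rz": 0},
    {"tx": 0, "ty": 0.3, "tz": 1.6, "rx": 0, "ry": 0, "rz": 0},
    {"tx": 0, "ty": 0.3, "tz": 1.6, "rx": 0, "ry": 0, "rz": 0},
    {"tx": 0, "ty": 0.3, "tz": 1.6, "rx": 0, "ry": 0, "rz": 0}
  ]
}}

```text
clock: 25.75
position: [0.5732, -0.1826, 0.036]
tcp_rot: [-0.701, 0.707, 0.064, -0.064]
wrist_force: [-4.6, -10.6, 0.4]
gripper_width: 0.0275
```

```bash
python3 look.py m wrist scene;  python3 - <<'E'
from station import status,imaging
import cv2
for i in range(3):
    s=status.state(); print(s['clock'],s['wrist_force'].round(2),s['moment'].round(3),s["position"].round(4)); imaging.grab_frame("side")
im=cv2.imread("pics/m_wrist.png")
g=cv2.convertScaleAbs(im[60:330,185:400],alpha=1.5,beta=10)
cv2.imwrite("pics/mz.png",cv2.resize(g,None,fx=2.2,fy=2.2,interpolation=cv2.INTER_CUBIC))
im=cv2.imread("pics/m_scene.png")
cv2.imwrite("pics/ms.png",cv2.resize(im[150:250,190:340],None,fx=5,fy=5,interpolation=cv2.INTER_CUBIC))
E
```

```text
25.75 [ 0.57324654 -0.18262681  0.03595945] [ -4.58811396 -10.60649392   0.36186769] 0.02747925292853597 0.18081904339847876
25.85 [ -4.11 -10.8    0.34] [-2.543  0.928  0.042] [ 0.5732 -0.1827  0.0359]
25.9 [ -4.02 -11.28  -0.57] [-2.597  0.931  0.1  ] [ 0.5732 -0.1826  0.0359]
25.95 [ -2.59 -10.65   0.22] [-2.53   0.934  0.099] [ 0.5732 -0.1826  0.0359]
```

View pics/mz.png

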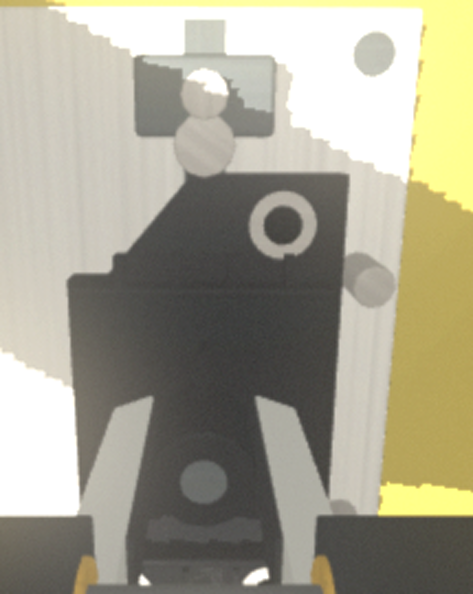

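View pics/ms.png

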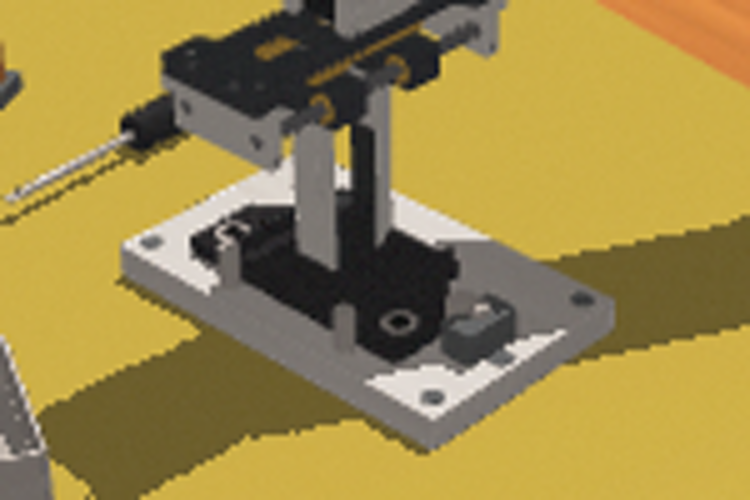

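Call:
{"api": "apply_moves", "payload": {
  "motion": [
    {"tx": 0, "ty": 0.1, "tz": -0.8, "rx": 0, "ry": 0, "rz": 0},
    {"tx": 0, "ty": 0.2, "tz": -1.6, "rx": 0, "ry": 0, "rz": 0},
    {"tx": 0, "ty": 0.2, "tz": -2.4, "rx": 0, "ry": 0, "rz": 0},
    {"tx": 0, "ty": 0.2, "tz": -2.4, "rx": 0, "ry": 0, "rz": 0}
  ]
}}

```text
clock: 26.5
position: [0.5732, -0.1828, 0.0357]
tcp_rot: [-0.702, 0.706, 0.064, -0.065]
wrist_force: [-5.7, -7.1, 1.4]
gripper_width: 0.0271
```

Call:
{"api": "apply_moves", "payload": {
  "motion": [
    {"tx": 0, "ty": 0, "tz": 0, "rx": 0, "ry": 0, "rz": 0},
    {"tx": 0, "ty": 0, "tz": 0, "rx": 0, "ry": 0, "rz": 0},
    {"tx": 0, "ty": 0, "tz": 0, "rx": 0, "ry": 0, "rz": 0}
  ],
  "newtons": 6
}}

```text
clock: 26.88
position: [0.5732, -0.1823, 0.0356]
tcp_rot: [-0.702, 0.706, 0.064, -0.065]
wrist_force: [-5.3, -6.9, 1.7]
gripper_width: 0.0281
```

Call:
{"api": "apply_moves", "payload": {
  "motion": [
    {"tx": -0.3, "ty": 0, "tz": -0.7, "rx": 0, "ry": 0, "rz": 0},
    {"tx": -0.6, "ty": 0, "tz": -1.4, "rx": 0, "ry": 0, "rz": 0},
    {"tx": -0.6, "ty": 0, "tz": -1.4, "rx": 0, "ry": 0, "rz": 0}
  ],
  "newtons": 4
}}

```text
clock: 27.25
position: [0.5732, -0.1823, 0.0355]
tcp_rot: [-0.703, 0.705, 0.064, -0.065]
wrist_force: [-4.2, -4.7, 1.0]
gripper_width: 0.0283
```

Now I'll open to about 50 mm.

Call:
{"api": "apply_moves", "payload": {
  "motion": [
    {"tx": 0, "ty": 0, "tz": 0, "rx": 0, "ry": 0, "rz": 0},
    {"tx": 0, "ty": 0, "tz": 0, "rx": 0, "ry": 0, "rz": 0},
    {"tx": 0, "ty": 0, "tz": 0, "rx": 0, "ry": 0, "rz": 0},
    {"tx": 0, "ty": 0, "tz": 0, "rx": 0, "ry": 0, "rz": 0},
    {"tx": 0, "ty": 0, "tz": 0, "rx": 0, "ry": 0, "rz": 0}
  ],
  "grip": 0.55
}}

```text
clock: 27.88
position: [0.574, -0.1794, 0.0353]
tcp_rot: [0.704, -0.704, -0.065, 0.065]
wrist_force: [0.1, -0.1, -0.3]
gripper_width: 0.0517
```

```bash
python3 look.py n wrist scene;  python3 - <<'E'
import cv2
im=cv2.imread("pics/n_wrist.png")
g=cv2.convertScaleAbs(im[60:330,185:400],alpha=1.5,beta=10)
cv2.imwrite("pics/nz.png",cv2.resize(g,None,fx=2.2,fy=2.2,interpolation=cv2.INTER_CUBIC))
E
```

```text
27.875 [ 0.57399131 -0.17939725  0.03531982] [ 0.11354321 -0.06326885 -0.2944641 ] 0.05169329842467909 0.18417580989440094
```

View pics/nz.png

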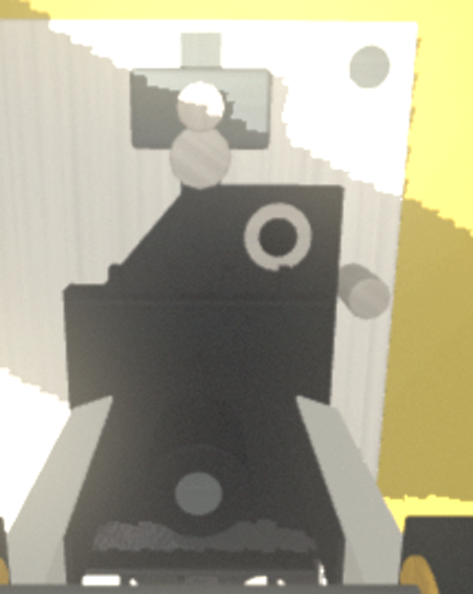

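Call:
{"api": "apply_moves", "payload": {
  "motion": [
    {"tx": 0, "ty": -5, "tz": 0, "rx": 0, "ry": 0, "rz": 0},
    {"tx": 0, "ty": -20, "tz": 0, "rx": 0, "ry": 0, "rz": 0},
    {"tx": 0, "ty": -50, "tz": 0, "rx": 0, "ry": 0, "rz": 0},
    {"tx": 0, "ty": -85, "tz": -20, "rx": 0, "ry": 0, "rz": 0},
    {"tx": 0, "ty": -115, "tz": -45, "rx": 0, "ry": 0, "rz": 0},
    {"tx": 0, "ty": -130, "tz": -60, "rx": 0, "ry": 0, "rz": 0},
    {"tx": 0, "ty": -130, "tz": -60, "rx": 0, "ry": 0, "rz": 0},
    {"tx": 0, "ty": -130, "tz": -60, "rx": 0, "ry": 0, "rz": 0}
  ]
}}

```text
clock: 28.98
position: [0.5842, -0.2374, 0.165]
tcp_rot: [0.704, -0.704, -0.065, 0.066]
wrist_force: [0.1, 0.0, 0.3]
gripper_width: 0.0513
```

```bash
python3 look.py p wrist scene side;  python3 - <<'E'
import cv2
im=cv2.imread("pics/p_wrist.png")
g=cv2.convertScaleAbs(im[20:240,200:360],alpha=1.5,beta=10)
cv2.imwrite("pics/pz.png",cv2.resize(g,None,fx=2.7,fy=2.7,interpolation=cv2.INTER_CUBIC))
im=cv2.imread("pics/p_scene.png")
cv2.imwrite("pics/ps.png",cv2.resize(im[160:250,200:330],None,fx=6,fy=6,interpolation=cv2.INTER_CUBIC))
E
```

```text
28.975 [ 0.58420509 -0.23737849  0.16504096] [0.14363163 0.02162946 0.30429049] 0.05134215901671943 0.1848717582166133
```

View pics/pz.png

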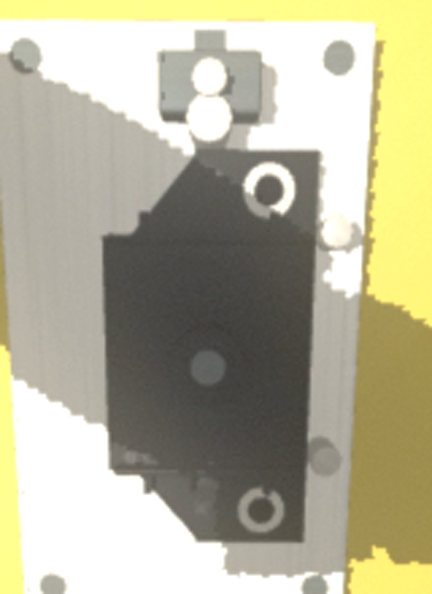

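View pics/ps.png

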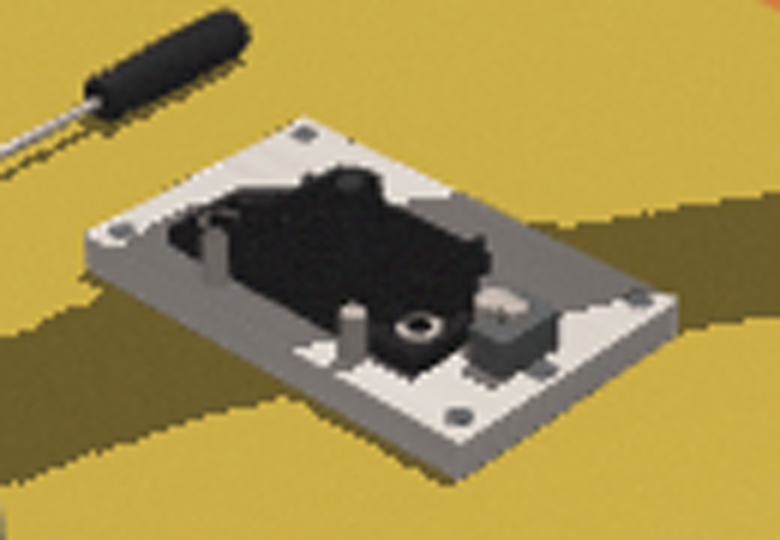

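```bash
python3 - <<'E'
from h import *
c=np.load("p_wrist.npy",allow_pickle=True).item()
a=lambda p:np.array(p)/2.7+[200,20]
f=fitfix2(c,[1,4,5,6],a([[375,25],[338,230],[325,457],[209,118]]))
m=[[40,75,10],[-5,75,10],[40,-75,10],[-5,-75,10],[0,0,46]]
for z in (.02,):
    b=fitobj(c,m,a([[319,151],[197,152],[303,542],[197,541],[207,367]]),[.57,-.18,.18,z])
    b2=fitobj(c,m,a([[319,151],[197,152],[303,542],[197,541],[207,367]]),[.57,-.18,.18,z],True)
    d=b[:2]-f[:2]; C,S=np.cos(f[2]),np.sin(f[2]); x,y=d@[C,S],d@[-S,C];print("in fixture",x,y,b[2]-f[2],"gaps edge",.045-x-.04,"end",f[3]-y-.075)
s=status.state();print(s["clock"])
im=cv2.imread("pics/p_wrist.png")
cv2.imwrite("pics/pq.png",cv2.resize(cv2.convertScaleAbs(im[50:100,260:340],alpha=1.5,beta=10),None,fx=9,fy=9,interpolation=cv2.INTER_CUBIC))
E
```

```text
[ 0.5676 -0.1807  0.1761  0.0701] [[0.5, -1.7], [-0.4, 0.2], [0.1, 1.7], [-0.2, -0.0]]
[ 0.574  -0.1843  0.179 ] [[0.2, -0.3], [-0.5, -1.0], [0.3, 0.3], [-0.6, 0.5], [0.5, 0.5]]
[ 0.5741 -0.1845  0.1793  0.0175] [[-0.0, 0.2], [-0.3, -0.4], [0.1, -0.2], [-0.4, -0.1], [0.6, 0.4]]
in fixture 0.005593288183785869 -0.004722958527689909 0.0028962442443322134 gaps edge -0.0005932881837858728 end -0.00018924037714632136
29.125
```

View pics/pq.png

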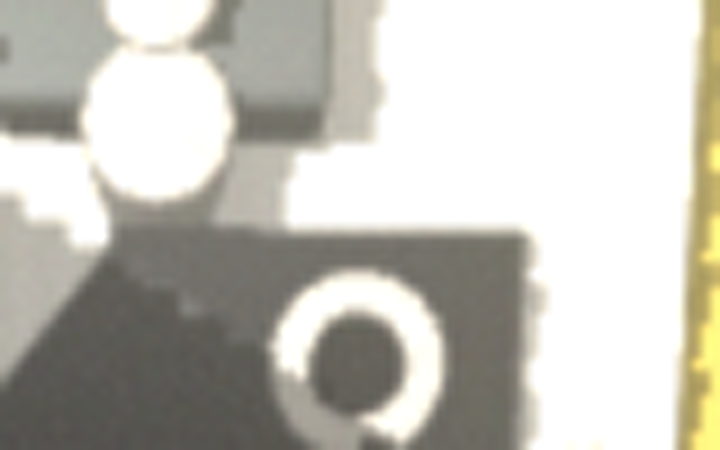

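```bash
python3 -c "
from station import job
print(job.job_done())"
```

```text
the job is handed in; nothing more can be done
None
```

I picked up the middle-sized bracket by its boss and laid it flat on the plate, about 11 mm clear of the dowels and 12 mm clear of the stop. I pressed it on both dowels, slid it along them to the end stop, pressed it there, released it and drew the arm back. The job was handed in at 29 s of the 72 s allowed, and no verdict was reported.

- **Dowel press:** total wrist force was about 11 N. The wrist moment near zero puts roughly 3 N on one dowel and 5 N on the other. I inferred that split from the wrist reading, not from the dowels directly.
- **Stop press:** total force along the dowels was about 10 N. After sliding friction, I estimate at least 6 N on the stop.
- **Final position, from the last wrist picture:** the bracket's edge is 0.6 mm past the dowel line, its end is 0.2 mm past the stop, and it is 0.003 rad off parallel. Apparent overlap that small is within the roughly 2 mm calibration error, so I read it as touching all three.
- **Flatness:** a free-height fit put the underside at 17.5 mm instead of 20 mm. Single-view height is weak, and the other pictures show it lying flat.
- **At rest and bystanders:** after release the wrist force was near zero. I never took the arm near the jar, the screwdriver or the tin, but I did not measure their final positions.
- **Disagreements:** at the start, the scene and side cameras alone placed the bracket about 7 mm off the wrist-camera fit. I used the wrist camera. The first move call was refused for missing fields and moved nothing.

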